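Tilt the ultrasound test block to its marker and keep it there

TASK

Using the lever with the black grip on the tilting stand, never touching the tray itself, bring the tray with the test block up until its black pointer stands at the dark marker clip, and keep it there for a good five seconds without a break while the picture is saved. Then lay the tray gently back on the rest where it started and let go. The tray is top-heavy and swings: never let it fall over to the other side or drop, and leave the marker and the things around the stand alone.

Things in the scene. Friction and masses are not known exactly. Their poses are not given: they have to be found in the camera images.
- stand: Fixed tilting stand, origin under its base's centre; x along the hinge (away from the robot at yaw 0), y left, z up. Base 300 x 340 x 12 mm, uprights at x = -85 and +85 mm to 157 mm height, bumper posts under the tray ends (y = +130, -130 mm). White dial arc at x = 93 mm, 92 to 132 mm from the axis, a stroke every 0.1 rad, the long middle one at level. Lever on the -x side.
- pivot (a point): Point on the hinge axis of the stand, midway between the uprights, 140 mm above the work surface; axes as stand. With the lever held still gravity beats the lever's spring, so the tray stays at no angle but on a stop: it runs away with a time constant of 0.5 to 1 s and must be balanced through the lever all the time.
- rocker (a joint): Tray angle on its low-friction hinge, rad: 0 level, positive = left (+y) end up. Starts at rest at -0.28 (lower stop, +y end down, its rest); far stop +0.34. Gravity drives it away from level with 0.35 (0.30 to 0.41) N m per rad, plus an unknown constant unbalance up to 0.03 N m. Inertia 0.033 (0.028 to 0.038) kg m2, hinge damping 0.03 N m s/rad.
- lever (a joint): Lever angle relative to the tray, rad, axis and sense as rocker; 0 = spring relaxed (start), limits +-0.9. It turns on the tray's shaft and drives the tray only through a torsion spring: torque on the tray = 0.24 N m/rad x this value (damping 0.015 N m s/rad). Lever angle in the stand a = rocker + lever; a = 0 points straight up. About +0.25 to +0.6 lifts the tray off its rest.
- grip_mid (a point): Middle of the lever's grip: black roller 30 mm in diameter, 62 mm long, parallel to the hinge, turning freely on its pin (the hand need not turn). From pivot in the stand's axes: x = -145, y = -140 sin(a), z = +140 cos(a) mm at lever angle a. The lever's plate (8 mm) is at its +x end, the -x end is free. Pinch it from above across the 30 mm.
- tray_mid (a point): Aluminium tray 130 x 340 x 10 mm that rocks with rocker. It carries a dark rubber test block 90 x 100 x 70 mm on the left (+y) end, a steel counterweight 80 x 50 x 28 mm on the right, a white probe, and the black pointer in front of the dial. This point: middle of its top face, 2 mm under the hinge axis; z up when level. 3 kg in all, centre of mass about 12 mm above the hinge.
- pointer_tip (a point): Tip of the tray's black pointer, 128 mm from the hinge axis, square to the tray, 112 mm to the +x side of pivot; its z axis points along the pointer.
- marker (a joint): Angle of the marker clip on the dial's rim, rad; axis, zero and sense as rocker: the pointer stands at the marker when rocker equals this value. Stiff, set before the start, between 0 and 0.18.
- marker_tip (a point): Middle of the dark steel marker clip, 12 x 12 x 30 mm, 150 mm from the hinge axis just outside the dial's rim, 106 mm to the +x side of pivot; its z axis points away from the hinge axis.
- gel_a: White gel bottle with red cap, 52 mm wide, 170 mm tall, a bystander to the left; origin at the centre of its underside.
- gel_b: Second such gel bottle, a bystander.
- cup: White cup, 72 mm wide, 95 mm tall, a bystander to the right; origin at the centre of its underside.

How it is judged:
By the outcome, as a careful person would: the job done as asked, in the order asked, and still so for the second after the job is handed in, with the robot touching nothing.
It also fails if it takes over 58 s, if anything falls off the work surface, if the arm or the gripper's body presses on something with over 40 N, if the wrist force passes 120 N, or if a joint passes its speed limit or range.

ROBOT

A 6-joint arm with a two-finger parallel gripper is mounted at the origin on the work surface. World frame = base frame: x ahead of the robot, y to its left, z up, the work surface at z = 0. Lengths are in m, angles in degrees, forces in N, time in s.
With the tool pointing down it reaches from about 0.325 to 0.775 m from the base axis. Payload 5.5 kg.
Tool frame: the origin (TCP) lies at the very end of the fingers, on their centre line; the grasp point (between the pads) lies 19 mm behind it; z points along the fingers, y is the direction in which the jaws open and shut (so a half turn about z gives the same grasp; the last joint's range is limited). The gripper opens to 85 mm and grips with 20 to 120 N. Pads are 22 mm wide; open, the fingers measure 114 mm over their backs; the gripper's body (76 mm by 85 mm) begins 54 mm behind the grasp point. The pads swing forward as they close: fully open they stand 13 mm farther back than shut.
Start: joints at [72.783, 5.22, 70.514, -0, 104.267, -3.249], TCP at [0.145, 0.582, 0.231] pointing down, gripper open.
Joint ranges: [-164.24, 164.24], [-49.07, 125.15], [9.68, 141.18], [-86.29, 266.29], [3.28, 154.24], [-151.56, 151.56]. Speed limits (degrees/s): [147.25, 147.25, 172.46, 180, 180, 180].

INTERFACE

Orientations are given as a 3x3 rotation matrix whose columns are the frame's x, y, z axes.
In Python, from bench import sensors, imaging, bot gives the robot as it stands.
- The arm moves only by the tool carry_out, never from a script. Its argument "increments" is a list of rows, each a list of 3 entries, a list of its own where there are three numbers: the closure, from 0 (fully open) to 1 (shut), then the shift along the world's x, y, z in m, then the turn, a rotation vector about the world's x, y, z in rad. A call has 1 to 10 rows; each row shifts and turns the commanded pose from where the row before left it; what a row does not reach is not made up. A row lasts 1/12 s, in which the tool goes at most 41.7 mm and 7.16 degrees, less where a joint would pass 70% of its speed; a pose out of reach is approached as far as the arm can. A call is refused whole if a number of a shift passes 0.0417 or a number of a turn 0.125, either way. A call with a gripper value outside its range is refused whole. The fingers move at their own pace and stop on an object; "force" is the grip in N (left out, the last holds). Time passes only in rows, so rows that do not move let the fingers close. It gives the time, the measured TCP pose, the force and the opening at its end, in the units of the state.
- sensors.observe(): the state, without advancing time (a new reading comes with each control period).
- imaging.grab_frame(name): name is "side" or "top"; returns (picture, depth): 420x560x3 uint8, red, green, blue; 420x560 float32, m along the optical axis (not along the pixel's ray), 0 where there is no reading.
- imaging.camera_info(name): a dict with "fx", "fy", "cx", "cy" (pixels), "rvec" (rotation vector, rad) and "tvec" (3), from world to camera coordinates, as OpenCV has them. Camera axes: x right, y down, z forward; pixel columns grow to the right and rows downward; lengths in m; the calibration is good to about 2 mm. A picture is of the moment at which its call begins. camera_info takes no time and is no camera call.
- bot.finish_job(): hands the job in, once; it reports no verdict.
The state is a dict: "t": time; "joints": joint angles; "qd": joint speeds; "tau": joint torques, N m; "tcp_pos": TCP position; "ee_rot": TCP orientation; "wrist_force": force on the tool from outside, world axes, zero at the start; "moment": the same for the moment, N m; "opening": finger opening in m.
Only numpy, scipy, OpenCV 4.12 (cv2) and the standard library are available. Lean on these libraries where they do the work, as an engineer would, in place of code of your own. Each camera call takes 0.05 s, during which the arm holds its last target.

## Working session

There is one attempt and no reset: what is moved stays moved. The work goes in short steps, Python scripts to look and compute and a tool call to move; the robot and the scene stay as the last step left them, time stands still between calls to the robot, and variables do not carry over. Pictures are saved under pics/ and viewed, and the job is handed in when it is done.

Besides the shell and the picture viewer there is one more tool, called after "Emit:" by a JSON object that holds its "api" and its "payload". carry_out: Moves the arm, as the interface text tells. Its arguments: {"type":"object","properties":{"increments":{"type":"array","items":{"type":"array"}},"force":{"type":"number"}},"required":["increments"]}

```bash
ls; mkdir -p pics; python3 - <<'E'
from bench import sensors, imaging, bot
import cv2,numpy as np
for n in ("side","top"):
    p,d=imaging.grab_frame(n); cv2.imwrite(f"pics/{n}0.png",p[:,:,::-1]); np.savez(f"{n}0.npz",p=p,d=d)
    print(imaging.camera_info(n))
print(sensors.observe())
E
```

```text
pics
{'fx': 515.9517758572442, 'fy': 515.9517758572442, 'cx': 276.8148275615528, 'cy': 211.12464720978124, 'rvec': array([ 2.24742845, -0.63460657,  0.30156576]), 'tvec': array([-0.53120143,  0.32584067,  1.07896662])}
{'fx': 397.0790659086665, 'fy': 397.0790659086665, 'cx': 278.5620658100891, 'cy': 211.8446820225583, 'rvec': array([ 2.18196535, -2.1896536 ,  0.03359314]), 'tvec': array([-0.00508117,  0.62076901,  1.35973171])}
{'t': 0.1, 'joints': array([ 7.27816360e+01,  5.25830418e+00,  7.05777576e+01, -8.36655736e-04,
        1.04266007e+02, -3.24846707e+00]), 'qd': array([-0.0418394 , -0.04769474, -0.1688617 , -0.02372176,  0.03573264,
        0.00110469]), 'tau': array([ 2.80370077e-03, -4.60215783e+01, -4.19219756e+01, -3.82577161e-05,
        1.05336966e-02, -2.75141053e-05]), 'tcp_pos': array([0.14477364, 0.58200102, 0.23024168]), 'ee_rot': array([[-9.70421810e-01,  2.41415094e-01, -5.13814773e-04],
       [ 2.41415625e-01,  9.70420314e-01, -1.70579478e-03],
       [ 8.68116855e-05, -1.77938337e-03, -9.99998413e-01]]), 'wrist_force': array([-0.56341199, -0.29243778,  1.04324243]), 'moment': array([-0.02108321, -0.02418703,  0.00472   ]), 'opening': 0.08548212209287773}
```

View pics/side0.png

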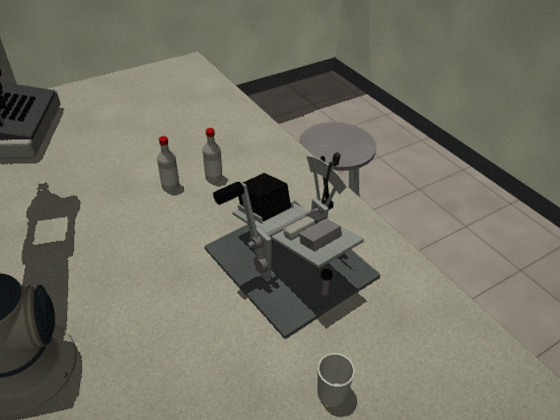

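View pics/top0.png

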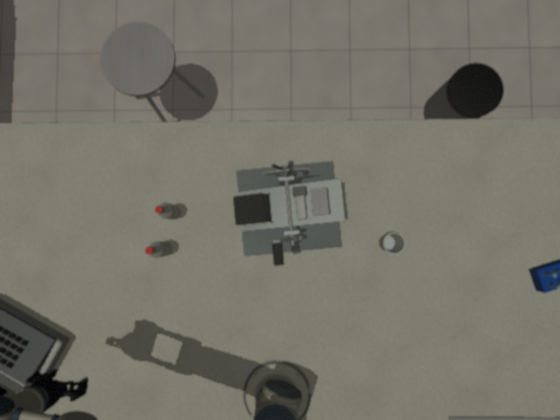

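```bash
cat > h.py <<'E'
import numpy as np,cv2
from bench import imaging,sensors
def cam(n):
    c=imaging.camera_info(n); R=cv2.Rodrigues(c['rvec'])[0]; K=np.array([[c['fx'],0,c['cx']],[0,c['fy'],c['cy']],[0,0,1]])
    return K,R,np.array(c['tvec']).ravel(),c['rvec']
def ray_z(n,u,v,z):
    K,R,t,_=cam(n); d=R.T@np.linalg.inv(K)@[u,v,1]; o=-R.T@t
    return o+d*(z-o[2])/d[2]
def proj(n,P):
    K,R,t,_=cam(n); q=(np.atleast_2d(P)@R.T+t)@K.T; return q[:,:2]/q[:,2:]
def cloud(n,d):
    K,R,t,_=cam(n); v,u=np.mgrid[:d.shape[0],:d.shape[1]]
    q=np.stack([(u-K[0,2])/K[0,0]*d,(v-K[1,2])/K[1,1]*d,d],-1)
    return (q-t)@R
E
python3 - <<'E'
from h import *
for n,b in (("side",(200,130,390,340)),("side",(280,140,360,230)),("top",(220,145,360,275))):
    p=np.load(n+"0.npz")['p']; x0,y0,x1,y1=b; s=min(800//(x1-x0),600//(y1-y0))
    c=p[y0:y1,x0:x1,::-1]; c=np.clip(c*1.6,0,255).astype(np.uint8)
    cv2.imwrite(f"pics/{n}0c{x0}.png",cv2.resize(c,None,fx=s,fy=s,interpolation=cv2.INTER_CUBIC)); print(s)
E
```

```text
2
6
4
```

View pics/side0c280.png

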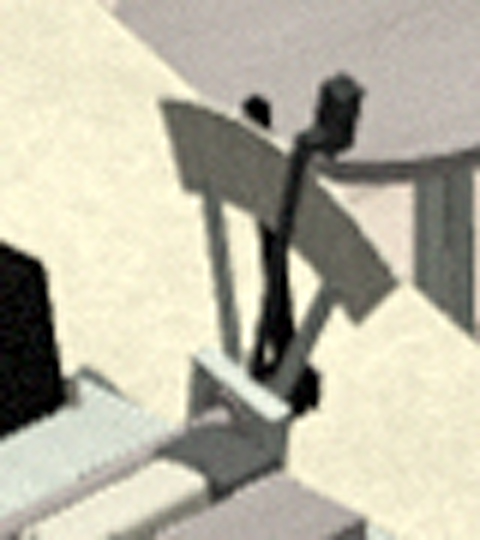

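View pics/top0c220.png

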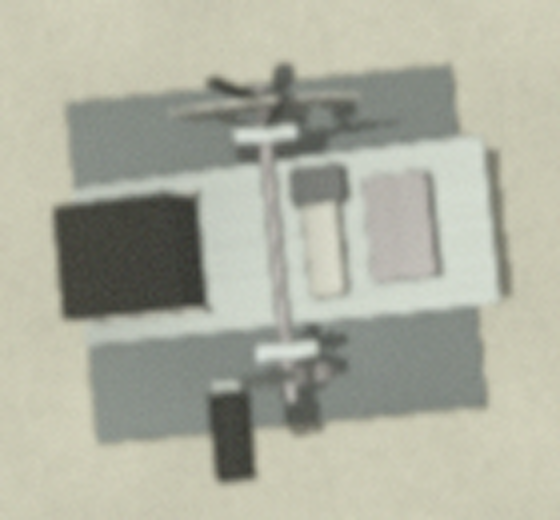

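View pics/side0c200.png

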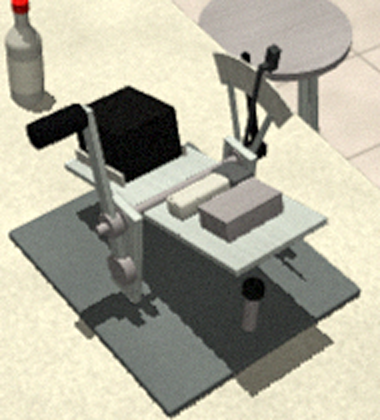

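```bash
cat >> h.py <<'E'
def Rx(a): return np.array([[1,0,0],[0,np.cos(a),-np.sin(a)],[0,np.sin(a),np.cos(a)]])
def world(s,P):
    x,y,w=s; c,q=np.cos(w),np.sin(w); return np.atleast_2d(P)@np.array([[c,q,0],[-q,c,0],[0,0,1]])+[x,y,0]
def piv(P): return np.atleast_2d(P)+[0,0,.14]
def radial(x,r,a): return np.array([x,-r*np.sin(a),.14+r*np.cos(a)])
E
python3 - <<'E'
from h import *
from scipy.optimize import least_squares
C=np.array([[.15,.17,.012],[.15,-.17,.012],[-.15,-.17,.012],[-.15,.17,.012]])
ct=np.array([[237,170.75],[333,161.25],[341.5,246.25],[244.5,255.75]])
W=np.array([ray_z('top',*u,.012) for u in ct]); print(W)
print([np.linalg.norm(W[i]-W[i-1]) for i in range(4)])
# side corners: left (10,235)/2,+200,130 ; bottom (170,413); right (360,293)
cs=np.array([[205,247.5],[285,336],[380,276]]); Cs=C[[3,2,1]]
f=lambda s:np.r_[(proj('top',world(s,C))-ct).ravel(),(proj('side',world(s,Cs))-cs).ravel()]
r=least_squares(f,[.7,0,0]); print(r.x,np.degrees(r.x[2]),r.fun.round(1)); s=r.x
P=[radial(-.145,.14,-.28),radial(-.145-.031,.14,-.28),radial(-.145+.031,.14,-.28)]
print('grip',world(s,P),proj('side',world(s,P)),proj('top',world(s,P)))
for m in (-.28,0,.05,.1,.15,.18): print(m,proj('side',world(s,[radial(.106,.15,m),radial(.112,.128,m)])).round(1).ravel())
d=np.load('top0.npz')['d'];c=cloud('top',d);print('grip depth pts',[c[v,u].round(4) for u,v in((275,246),(278,253),(280,260))])
d=np.load('side0.npz')['d'];c=cloud('side',d);print([c[v,u].round(4) for u,v in((222,196),(229,193),(237,188),(336,158),(337,155))])
np.save('s.npy',s)
E
```

```text
[[ 0.76550743  0.13784015  0.012     ]
 [ 0.7967865  -0.19754335  0.012     ]
 [ 0.50131112 -0.22382884  0.012     ]
 [ 0.46930888  0.11114149  0.012     ]]
[np.float64(0.2973993913214079), np.float64(0.3368389462578807), np.float64(0.2966422489776663), np.float64(0.33649556525482993)]
[ 0.63537922 -0.04585146  0.09301089] 5.3291315839176185 [ 0.1 -1.   1.  -1.1  1.5 -0.2  0.5 -0.3 -2.2 -1.5 -0.9  1.   0.5 -1.5]
grip [[ 0.48741259 -0.02079605  0.27454776]
 [ 0.45654658 -0.02367523  0.27454776]
 [ 0.51827859 -0.01791687  0.27454776]] [[227.86298187 195.04997825]
 [215.21837278 200.87953314]
 [240.17998089 189.37146171]] [[281.67332746 254.75803909]
 [282.74238928 265.860677  ]
 [280.60739702 243.6879219 ]]
-0.28 [318.7 149.  321.7 156.8]
0 [331.  155.7 332.1 162.6]
0.05 [333.2 157.4 334.  164. ]
0.1 [335.4 159.2 335.8 165.6]
0.15 [337.7 161.2 337.7 167.2]
0.18 [339.  162.4 338.8 168.3]
grip depth pts [array([ 0.5123, -0.0025,  0.2866]), array([ 0.4931, -0.0109,  0.2889]), array([ 0.4737, -0.0163,  0.2872])]
[array([ 0.4721, -0.0246,  0.2816]), array([ 0.4894, -0.0227,  0.2807]), array([ 0.5101, -0.0195,  0.283 ]), array([ 0.7388, -0.0564,  0.2975]), array([ 0.7417, -0.0552,  0.3038])]
```

```bash
python3 - <<'E'
from h import *
s=np.load('s.npy')
def toS(P,s=s):
    x,y,w=s; c,q=np.cos(w),np.sin(w); return (P-[x,y,0])@np.array([[c,-q,0],[q,c,0],[0,0,1]])
for n in('top','side'):
    z=np.load(n+'0.npz');d=z['d'];p=z['p'].astype(int);c=cloud(n,d);S=toS(c)
    ok=d>0
    # base
    b=ok&(abs(S[...,2]-.012)<.012)&(abs(S[...,0])<.2)&(abs(S[...,1])<.22)&(p[...,0]-p[...,2]<3)
    q=S[b];print(n,'base',b.sum(),np.percentile(q,[1,50,99],axis=0).round(4).tolist())
    t=ok&(abs(S[...,2]-.2)<.07)&(abs(S[...,0])<.07)&(abs(S[...,1])<.17)&(p.sum(-1)>330)
    q=S[t];print('tray-ish',t.sum())
    # tray plane: bright
    if t.sum()>50:
        k=np.polyfit(q[:,1],q[:,2],1)
        for _ in range(6):
            r=q[:,2]-np.polyval(k,q[:,1]);m=abs(r)<.008;k=np.polyfit(q[m,1],q[m,2],1)
        print('tray slope',np.arctan(k[0]),k[1],m.sum(),q[m].min(0),q[m].max(0))
    g=ok&(abs(S[...,0]+.145)<.05)&(S[...,2]>.25)&(p.sum(-1)<120)&(abs(S[...,1])<.12)
    q=S[g];w=c[g];print('grip',g.sum(),q.min(0),q.max(0),q.mean(0),w.mean(0))
    mk=ok&(abs(S[...,0]-.106)<.04)&(S[...,2]>.2)&(p.sum(-1)<170)&(abs(S[...,1])<.15)
    v,u=np.nonzero(mk)
    print('marker',np.c_[u,v][::6].tolist(),S[mk][::6].round(3).tolist())
E
```

```text
top base 3281 [[-0.1449, -0.1588, 0.0052], [-0.0747, 0.0084, 0.0121], [0.1438, 0.1679, 0.0194]]
tray-ish 2121
tray slope -0.27527828539950405 0.13987192203073773 1532 [-0.06385748 -0.15926721  0.13003246] [0.0660132  0.04380392 0.18997629]
grip 24 [-0.16100879  0.03940484  0.28085001] [-0.11563331  0.05798957  0.29041016] [-0.13790042  0.04668665  0.28591464] [ 0.49373876 -0.01217437  0.28591464]
marker [[274, 165], [289, 166], [279, 167], [291, 169], [288, 172], [288, 174]] [[0.11, 0.036, 0.266], [0.1, -0.006, 0.286], [0.11, 0.023, 0.222], [0.091, -0.011, 0.283], [0.09, -0.002, 0.242], [0.089, -0.002, 0.205]]
side base 7701 [[-0.1479, -0.1685, 0.0063], [-0.0576, -0.0706, 0.0113], [0.1431, 0.1634, 0.016]]
tray-ish 1640
tray slope -0.2708882335806901 0.1390011030433224 1253 [-0.0696094  -0.164035    0.13002768] [0.06577545 0.03511521 0.18759137]
grip 394 [-0.17250698  0.02849138  0.26321548] [-0.10660212  0.05505158  0.2893755 ] [-0.14274814  0.03887168  0.28018324] [ 0.48963782 -0.0204058   0.28018324]
marker [[335, 153], [337, 154], [337, 155], [335, 156], [322, 157], [336, 157], [3
[... 679 characters left out ...]
[0.1, -0.014, 0.286], [0.095, -0.01, 0.283], [0.101, -0.022, 0.288], [0.094, -0.017, 0.286], [0.112, -0.018, 0.278], [0.094, -0.018, 0.283], [0.092, 0.005, 0.267], [0.103, -0.013, 0.273], [0.101, -0.018, 0.274], [0.091, -0.013, 0.27], [0.093, -0.018, 0.27], [0.092, 0.036, 0.23], [0.09, -0.009, 0.257], [0.089, -0.013, 0.257], [0.094, -0.012, 0.251], [0.091, 0.03, 0.219], [0.09, 0.029, 0.218], [0.091, -0.044, 0.265], [0.092, -0.012, 0.24], [0.089, -0.012, 0.238], [0.095, -0.01, 0.231], [0.092, -0.053, 0.259], [0.093, -0.055, 0.257], [0.09, -0.007, 0.22], [0.09, -0.007, 0.214], [0.09, -0.005, 0.206], [0.089, -0.006, 0.204], [0.094, -0.058, 0.238], [0.093, -0.053, 0.229], [0.091, -0.032, 0.206]]
```

```bash
cat > ov.py <<'E'
from h import *
def box(c,h):return np.array([[c[0]+i*h[0],c[1]+j*h[1],c[2]+k*h[2]] for i in(-1,1) for j in(-1,1) for k in(-1,1)])
def radbox(x,r,a,h): return (box([x,0,r],h))@Rx(a).T+[0,0,.14]   # rotate about x: y=-r sin a
def hull(n,s,P): return cv2.convexHull(proj(n,world(s,P)).astype(np.float32))[:,0]
def cyl(x0,x1,a,r=.14,R=.015):
    t=np.linspace(0,2*np.pi,16); return np.array([[x,-r*np.sin(a)+R*np.cos(q),.14+r*np.cos(a)+R*np.sin(q)] for x in(x0,x1) for q in t])
def draw(img,n,s,items,b,sc,name):
    x0,y0,x1,y1=b; c=np.clip(img[y0:y1,x0:x1,::-1]*1.6,0,255).astype(np.uint8)
    c=cv2.resize(c,None,fx=sc,fy=sc,interpolation=cv2.INTER_CUBIC)
    for P,col in items:
        q=((hull(n,s,P)-[x0,y0]+.5)*sc-.5).round().astype(np.int32); cv2.polylines(c,[q],True,col,1)
    cv2.imwrite(name,c)
E
python3 - <<'E'
from ov import *
s=np.load('s.npy')
print('top ray',ray_z('top',277.6,253.4,.2745))
for n in('top','side'): K,R,t,_=cam(n); print(n,'cam',-R.T@t)
th=-.28
def items(s,m):
    return [(box([0,0,.006],[.15,.17,.006]),(0,0,255)),(cyl(-.176,-.114,th),(0,255,0)),(radbox(.106,.15,m,[.006,.006,.015]),(255,0,255)),
     ((box([0,0,-.007],[.065,.17,.005]))@Rx(th).T+[0,0,.14],(255,128,0)),(radbox(.112,.064,th,[.002,.002,.064]),(0,255,255)),
     (np.array([radial(.093,r,a) for r in(.092,.132) for a in np.linspace(-.5,.5,9)]),(200,200,0))]
ps=np.load('side0.npz')['p'];pt=np.load('top0.npz')['p']
draw(ps,'side',s,items(s,.1),(200,140,390,340),4,'pics/ovs.png') if 0 else None
draw(ps,'side',s,items(s,.1),(200,140,390,340),3,'pics/ovs.png')
draw(ps,'side',s,items(s,.1),(300,140,360,200),10,'pics/ovm.png')
draw(pt,'top',s,items(s,.1),(220,145,360,275),4,'pics/ovt.png')
E
```

```text
top ray [ 0.49121288 -0.0094166   0.2745    ]
top cam [ 0.55077062 -0.03482315  1.3891326 ]
side cam [ 0.13302057 -0.75735217  0.98042811]
```

View pics/ovs.png

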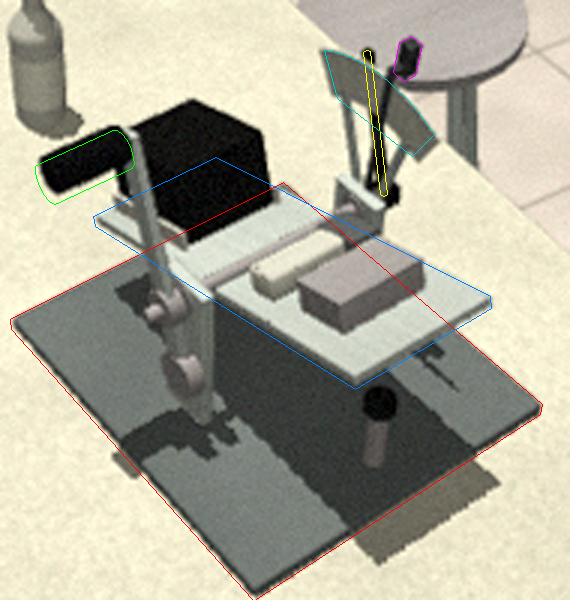

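View pics/ovt.png

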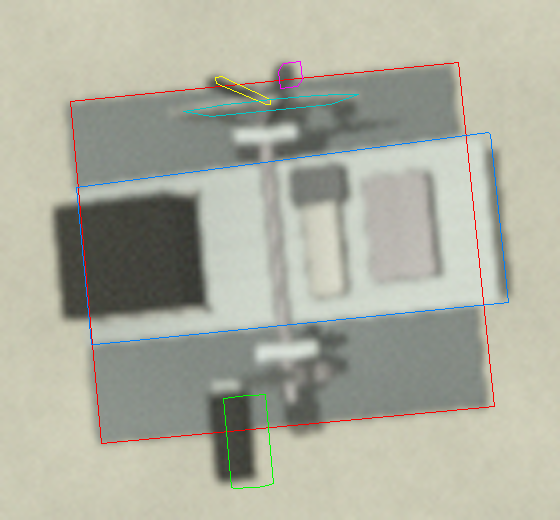

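View pics/ovm.png

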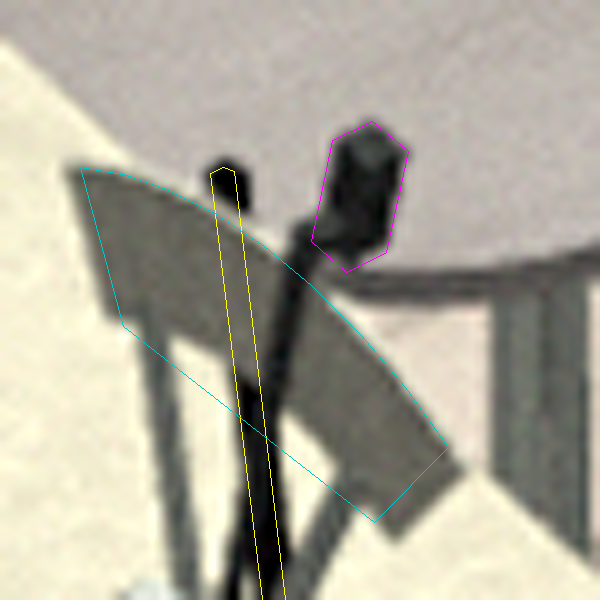

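```bash
python3 - <<'E'
from ov import *
from scipy.optimize import least_squares
obs={'top':(277.6,253.4),'side':(229.0,193.0)}
f=lambda X:np.r_[tuple((proj(n,X)[0]-np.array(o)) for n,o in obs.items())]
r=least_squares(f,[.49,-.01,.27]);print(r.x,r.fun)
# full fit: s, a, per-camera pixel offset with prior
from h import *
C=np.array([[.15,.17,.012],[.15,-.17,.012],[-.15,-.17,.012],[-.15,.17,.012]])
k=lambda L,s,o:(np.array(L,float)+.5)/s-.5+np.array(o)
ct=k([[68,103],[452,65],[486,405],[98,443]],4,(220,145))
cs=k([[12,322],[258,597],[541,405]],3,(200,140))
th=-.28
tray=np.array([[.065,-.17,-.002],[-.065,-.17,-.002]])@Rx(th).T+[0,0,.14]
tt=k([[486,137],[500,300]],4,(220,145)); ts=k([[489,296],[355,375]],3,(200,140))
dial=np.array([radial(.093,.132,-.5),radial(.093,.132,.5)])
def F(v):
    s=v[:3];a=v[3];ot=v[4:6];os=v[6:8]
    g=[radial(-.145,.14,a)]; gp=world(s,g)
    r=[proj('top',world(s,C))+ot-ct,proj('side',world(s,C[[3,2,1]]))+os-cs,
       proj('top',gp)+ot-obs['top'],proj('side',gp)+os-obs['side'],
       proj('top',world(s,tray))+ot-tt,proj('side',world(s,tray))+os-ts]
    return np.r_[np.concatenate([q.ravel() for q in r]),ot/.7,os/.7]
r=least_squares(F,[.635,-.045,.09,-.28,0,0,0,0],loss='soft_l1');print(r.x,F(r.x).round(1)); print(world(r.x[:3],[radial(-.145,.14,r.x[3])]))
np.save('s2.npy',r.x)
E
```

```text
[ 0.49345834 -0.01067533  0.27006211] [ 0.48163226 -0.88863079 -0.757586   -0.00931001]
[ 0.63713382 -0.04439631  0.0927336  -0.33114581 -0.59003493  0.39422411
  0.28428243  0.52343353] [-0.5 -0.7  0.4 -0.8  0.9  0.1 -0.2 -0.  -0.2 -1.1 -1.  -2.   0.9 -0.3
  0.5  1.3 -2.2  0.9 -0.5 -1.3  0.5  0.4  0.9 -0.  -0.1  0.5 -0.8  0.6
  0.4  0.7]
[[ 0.48854186 -0.01250125  0.27239386]]
```

Emit:
{"api": "carry_out", "payload": {"increments": [[0,[0.018,-0.03,0.012],[0,0,0.018]],[0,[0.019,-0.033,0.01],[0,0,0.019]],[0,[0.019,-0.033,0.01],[0,0,0.019]],[0,[0.019,-0.033,0.01],[0,0,0.019]],[0,[0.019,-0.033,0.01],[0,0,0.019]],[0,[0.019,-0.033,0.01],[0,0,0.019]],[0,[0.019,-0.033,0.01],[0,0,0.019]],[0,[0.019,-0.033,0.01],[0,0,0.019]],[0,[0.019,-0.033,0.01],[0,0,0.019]],[0,[0.019,-0.033,0.01],[0,0,0.019]]]}}

```text
t: 0.93
tcp_pos: [0.3341, 0.2535, 0.3335]
ee_rot: [[-0.999, 0.053, -0.0], [0.053, 0.999, -0.0], [0.0, -0.0, -1.0]]
wrist_force: [1.3, 0.2, -0.4]
opening: 0.0856
```

Emit:
{"api": "carry_out", "payload": {"increments": [[0,[0.019,-0.033,0.001],[0,0,0.0185]],[0,[0.019,-0.033,0.001],[0,0,0.0185]],[0,[0.019,-0.033,0.001],[0,0,0.0185]],[0,[0.019,-0.033,0.001],[0,0,0.0185]],[0,[0.019,-0.033,0.001],[0,0,0.0185]],[0,[0.019,-0.033,0.001],[0,0,0.0185]],[0,[0.018,-0.033,0.001],[0,0,0.0185]],[0,[0.017,-0.033,0],[0,0,0.0185]],[0,[0,0,0],[0,0,0]]]}}

```text
t: 1.68
tcp_pos: [0.4846, -0.014, 0.338]
ee_rot: [[-0.996, -0.088, -0.003], [-0.088, 0.996, -0.002], [0.003, -0.002, -1.0]]
wrist_force: [0.8, -0.4, 0.2]
opening: 0.0854
```

```bash
python3 - <<'E'
from ov import *
p,d=imaging.grab_frame('side'); np.savez('side1.npz',p=p,d=d)
o=sensors.observe();print(o['t'],o['tcp_pos'],o['ee_rot'].round(3).tolist(),o['wrist_force'])
c=np.clip(p[120:340,190:390,::-1]*1.6,0,255).astype(np.uint8);cv2.imwrite('pics/side1.png',cv2.resize(c,None,fx=2.7,fy=2.7,interpolation=2))
E
```

```text
1.7333 [ 0.48361715 -0.01156685  0.33851796] [[-0.996, -0.088, -0.003], [-0.088, 0.996, -0.0], [0.003, 0.0, -1.0]] [-0.38488646  0.29525561  0.50772984]
```

View pics/side1.png

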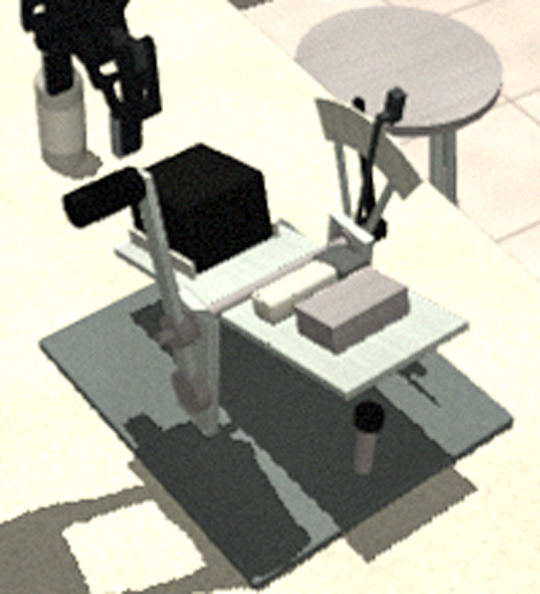

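```bash
python3 - <<'E'
from ov import *
o=sensors.observe();t=o['tcp_pos'];R=o['ee_rot']
for y in(-.043,-.057,.043,.057):
  print(y,[((proj('side',t+R@[x,y,-.013])[0]-[190,120])*2.7).round() for x in(-.011,.011)])
print([((proj('side',P)[0]-[190,120])*2.7).round() for P in([.4885,-.0125,.2724],[.483,-.012,.272],t)])
E
```

```text
-0.043 [array([132., 142.]), array([106., 154.])]
-0.057 [array([143., 152.]), array([117., 164.])]
0.043 [array([69., 85.]), array([44., 95.])]
0.057 [array([59., 76.]), array([34., 86.])]
[array([ 99., 198.]), array([ 92., 201.]), array([ 88., 132.])]
```

Emit:
{"api": "carry_out", "payload": {"force": 20, "increments": [[0,[0.004,0,-0.021],[0,0,0]],[0,[0,0,-0.021],[0,0,0]],[0,[0,0,-0.021],[0,0,0]],[0,[0,0,-0.015],[0,0,0]],[0,[0,0,-0.007],[0,0,0]],[0,[0,0,0],[0,0,0]]]}}

```text
t: 2.23
tcp_pos: [0.4859, -0.0079, 0.2534]
ee_rot: [[-0.996, -0.094, -0.003], [-0.094, 0.996, 0.001], [0.003, 0.001, -1.0]]
wrist_force: [0.1, -0.1, -0.0]
opening: 0.0854
```

```bash
python3 - <<'E'
from ov import *
p,d=imaging.grab_frame('side'); np.savez('side2.npz',p=p,d=d)
o=sensors.observe();print(o['t'],o['tcp_pos'],o['wrist_force'])
c=np.clip(p[120:340,190:390,::-1]*1.6,0,255).astype(np.uint8);cv2.imwrite('pics/side2.png',cv2.resize(c,None,fx=2.7,fy=2.7,interpolation=2))
E
```

```text
2.2833 [ 0.48636072 -0.00807646  0.25499548] [0.79513007 0.66888483 0.84809526]
```

View pics/side2.png

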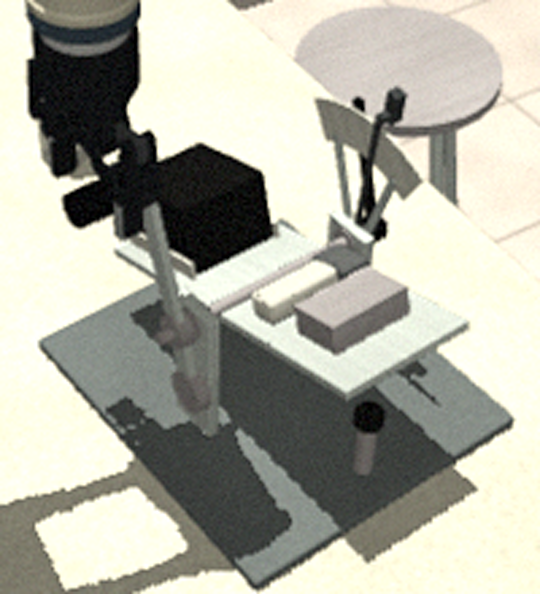

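Emit:
{"api": "carry_out", "payload": {"force": 20, "increments": [[0.8,[0,0,0],[0,0,0]],[0.8,[0,0,0],[0,0,0]],[0.8,[0,0,0],[0,0,0]],[0.8,[0,0,0],[0,0,0]],[0.8,[0,0,0],[0,0,0]],[0.8,[0,0,0],[0,0,0]],[0.8,[0,0,0],[0,0,0]]]}}

```text
t: 2.87
tcp_pos: [0.487, -0.0086, 0.256]
ee_rot: [[-0.996, -0.093, 0.001], [-0.093, 0.996, 0.0], [-0.001, 0.0, -1.0]]
wrist_force: [-1.6, 1.3, 2.8]
opening: 0.029
```

```bash
python3 - <<'E'
from ov import *
p,d=imaging.grab_frame('side'); np.savez('side3.npz',p=p,d=d)
o=sensors.observe();print(o['t'],o['tcp_pos'],o['wrist_force'],o['opening'])
c=np.clip(p[150:250,190:290,::-1]*1.6,0,255).astype(np.uint8);cv2.imwrite('pics/side3.png',cv2.resize(c,None,fx=5,fy=5,interpolation=2))
E
```

```text
2.9167 [ 0.48702928 -0.00860874  0.25594156] [-0.80657315  1.79315144  3.66875107] 0.02896762897743435
```

View pics/side3.png

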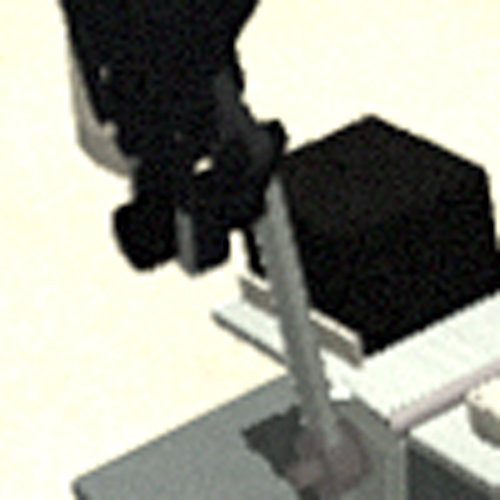

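```bash
cat > est.py <<'E'
from ov import *
S2=np.load('s2.npy'); s=S2[:3]
def toS(P):
    x,y,w=s; c,q=np.cos(w),np.sin(w); return (P-[x,y,0])@np.array([[c,-q,0],[q,c,0],[0,0,1]])
def theta(n,p,d):
    S=toS(cloud(n,d)); z=S[...,2]-.14; y=S[...,1]
    m=(d>0)&(abs(S[...,0])<.055)&(abs(y)<.163)&(abs(z)<.08)
    y,z=y[m],z[m]; 
    cand=np.arange(-.32,.38,.01); k=cand[np.argmax([((abs(z*np.cos(t)-y*np.sin(t)+.002)<.005)&(abs(y)>.04)).sum() for t in cand])]
    c=np.array([np.tan(k),-.002])
    for _ in range(5):
        q=abs(z-np.polyval(c,y))<.006; c=np.polyfit(y[q],z[q],1)
    return np.arctan(c[0]),c[1],q.sum()
def a_of(tcp): return -np.arcsin(toS(np.asarray(tcp))[1]/.14)
E
python3 - <<'E'
from est import *
for n in('side0','side1','side2','side3','top0'):
    z=np.load(n+'.npz'); print(n,theta(n[:-1],z['p'],z['d']))
print(a_of([.487,-.0086,.256]))
E
```

```text
side0 (np.float64(-0.2770084218973739), np.float64(-0.0018757980546540043), np.int64(1572))
side1 (np.float64(-0.27602033227407363), np.float64(-0.0018747340215257942), np.int64(1562))
side2 (np.float64(-0.2764504930848003), np.float64(-0.0019284545606246667), np.int64(1555))
side3 (np.float64(-0.27743439050038843), np.float64(-0.0019480272764534209), np.int64(1558))
top0 (np.float64(-0.27928175468845645), np.float64(-0.0009248026578878831), np.int64(1709))
-0.3617301460277882
```

```bash
python3 - <<'E'
from est import *
from scipy.optimize import minimize
z=[np.load(f'side{i}.npz')['p'].astype(float).mean(-1) for i in range(4)]
img=sum(z)/4; x0,y0,x1,y1=322,144,348,172
c=img[y0:y1,x0:x1]; bg=np.median(c[:8]); print(c.min(),bg)
np.set_printoptions(linewidth=200); print(c[2:26].round().astype(int))
def ren(P,o):
    h=hull('side',s,P)+o-[x0,y0]; m=np.zeros(((y1-y0)*8,(x1-x0)*8),np.uint8)
    cv2.fillConvexPoly(m,((h+.5)*8-.5).round().astype(np.int32),1); return m.reshape(y1-y0,8,x1-x0,8).mean((1,3))
cov=np.clip((bg-c)/(bg-22),0,1)
vv,uu=np.mgrid[y0:y1,x0:x1]; 
roi=((uu>=332)&(vv<=165)&~((uu<334)&(vv>161)))
for o in ((0,0),(.28,.52),(.6,.6),(1,.8)):
    e=[(((ren(radbox(.106,.15,m,[.006,.006,.015]),np.array(o))-cov)**2)[roi]).sum() for m in np.arange(0,.19,.01)]
    print(o,np.arange(0,.19,.01)[np.argmin(e)],min(e))
e=min(((((ren(radbox(.106,.15,m,[.006,.006,.015]),np.array([u,v]))-cov)**2)[roi]).sum(),m,u,v) for m in np.arange(.04,.16,.01) for u in np.arange(-1,2,.25) for v in np.arange(-1,2,.25)); print(e)
print('pointer tip pred',proj('side',world(s,[radial(.112,.128,-.28)])))
E
```

```text
0.08333333333333333 124.91666666666666
[[130 128 128 127 127 125 124 124 126 125 126 127 125 124 123 120 121 123 124 122 123 122 124 124 123 124]
 [126 126 126 126 126 128 125 129 127 125 125 123 124 124 124 124 123 126 124 125 122 124 125 122 124 125]
 [125 125 124 127 129 127 128 126 122 124 125 123 124 123 125 125 125 124 124 124 123 123 124 126 125 124]
 [128 129 127 128 126 125 124 125 125 125 125 127 125 123 126 125 125 124 124 123 124 124 123 125 125 125]
 [127 126 125 124 126 124 126 126 125 124 127 125 126 124 126 126 124 125 125 126 126 125 126 126 125 125]
 [125 125 125 125 125 125 127 125 125 125 126 125 126 126 117 117 126 129 126 125 125 126 125 127 126 126]
 [126 126 125 127 124 124 125 124 127 124 124 127 116 112  77  80 105 124 127 126 125 127 126 125 124 125]
 [126 126 127 124 125 124 125 124 126 126 129 114  77  61  46  40  59 103 126 127 127 124 125 125 126 125]
 [127 128 127 124 125 125 125 127 127 128 131  76  36  43  47  46  44  64  98 121 128 125 126 126 126 127]
 [104 113 125 128 127 127 125 126 126 127 123  62  15  35  50  49  43  35  66 116 128 126 126 126 
[... 1087 characters left out ...]
7  64  67  70  70  42  20  17  42  74  75  51  49  96 110 108 107 108 106 107 109 106 107 106 109]
 [ 71  65  67  68  70  69  37  16  20  58  63  57  57  55  54  52  62  62  63  62  64  64  60  54  54  51]
 [ 70  68  66  67  70  63  34  16  30  67  72  63  55  53  54  55  55  55  54  54  56  56  57  59  56  56]
 [ 70  70  67  64  69  55  29  15  38  62  80 107  90  60  51  52  52  52  52  53  54  55  55  53  54  53]]
(0, 0) 0.1 5.239807042109055
(0.28, 0.52) 0.09 4.293253082088811
(0.6, 0.6) 0.09 5.246668876306929
(1, 0.8) 0.08 5.768722385606018
(np.float64(3.152234491818062), np.float64(0.11000000000000001), np.float64(-0.75), np.float64(0.25))
pointer tip pred [[321.98349665 156.2103613 ]]
```

```bash
cat > ctl.py <<'E'
import sys,json,os
from est import *
A0=-.3617; P0=np.array([.487,-.0086]); TAU=.04; DT=1/120; KS=.24; CS=.015; CH=.03
LOG='log.json'
def load():
    return json.load(open(LOG)) if os.path.exists(LOG) else {'pos':[0,0,0],'a':A0,'aact':A0,'pend':[],'pt':0,'x':None,'P':None,'hist':[]}
def ideal(a):
    dy=-.14*(np.sin(a)-np.sin(A0)); w=s[2]
    return np.array([-np.sin(w)*dy,np.cos(w)*dy,.14*(np.cos(a)-np.cos(A0))])
def rows(L,alist,n):
    pos=np.array(L['pos']); out=[]; ac=[]
    for a in alist[:n]:
        d=np.round((ideal(a)-pos)/.0005)*.0005; pos=pos+d; out.append([0.8,[round(float(v),4) for v in d],[0,0,0]])
        dy=pos[1]/np.cos(s[2]); ac.append(float(-np.arcsin(np.sin(-1*0)+(-dy/.14+np.sin(A0))*-1*-1)) if 0 else float(np.arcsin(np.sin(A0)-dy/.14)))
    L['pend']=ac; L['pos']=pos.tolist(); print(json.dumps(out).replace('"',''))
def f(x,a,ad):
    th,w,u,k,I=x
    return np.array([w,(k*th+u+KS*(a-th)+CS*(ad-w)-CH*w)/I,0,0,0])
def stepx(x,a,ad): return x+DT*f(x,a,ad)+np.array([.5*DT*DT*f(x,a,ad)[1],0,0,0,0])
def jac(x,a,ad):
    th,w,u,k,I=x; al=f(x,a,ad)[1]
    F=np.eye(5); F[0,1]=DT; F[1]+=DT*np.array([(k-KS)/I,-(CS+CH)/I,1/I,th/I,-al/I]); return F
Q=np.diag([1e-9,(.01)**2*DT,(.001)**2*DT,1e-9,1e-11])
def advance(L,T):
    """advance model from L['pt'] over T seconds with pending row a's"""
    n=int(round(T/DT)); x=None if L['x'] is None else np.array(L['x']); P=None if x is None else np.array(L['P'])
    ac=[L['a']]+L['pend']; aa=L['aact']
    for i in range(n):
        t=(i+1)*DT*12; j=int(min(t,len(ac)-1)); fr=t-j if j<len(ac)-1 else 0
        cmd=ac[j]+(ac[j+1]-ac[j])*fr if j<len(ac)-1 else ac[-1]
        an=aa+(cmd-aa)*DT/TAU; ad=(an-aa)/DT; aa=an
        if x is not None:
            F=jac(x,aa,ad); x=stepx(x,aa,ad); P=F@P@F.T+Q
    L['a']=ac[-1]; L['aact']=aa; L['pend']=[]
    if x is not None: L['x']=x.tolist();L['P']=P.tolist()
def look(L,bias=-.0035,name=None):
    o0=sensors.observe()
    p,d=imaging.grab_frame('side'); th,b,n=theta('side',p,d); th+=bias
    if name: np.savez(name,p=p,d=d)
    T=o0['t']-L['pt'] if L['pt'] else 0
    o=sensors.observe()
    advance(L,T)                      # state at picture time
    x=L['x']
    if x is not None:
        x=np.array(x);P=np.array(L['P']);H=np.array([1,0,0,0,0.]);S=P[0,0]+.0015**2;K=P[:,0]/S; inn=th-x[0]
        x=x+K*inn;P=P-np.outer(K,P[0]);L['x']=x.tolist();L['P']=P.tolist()
        print('innov %.4f x'%inn,x.round(4),'sd',np.sqrt(np.diag(P)).round(4))
    L['hist'].append([o0['t'],th,L['aact']])
    L['pt']=o0['t']; advance(L,o['t']-o0['t']); L['pt']=o['t']
    print('t %.3f th %.4f (n %d) a_cmd %.4f a_meas %.4f Fw %s op %.4f'%(o['t'],th,n,L['a'],a_of(o['tcp_pos']),o['wrist_force'].round(1),o['opening']))
    return th
def save(L): json.dump(L,open(LOG,'w'))
def ramp(a1,n):
    L=load(); look(L); rows(L,list(np.linspace(L['a'],a1,n+1)[1:]),n); save(L)
def initx(L,th,w,u):
    L['x']=[th,w,u,.35,.033]; L['P']=np.diag([.002**2,.03**2,.015**2,.025**2,.0025**2]).tolist()
def quintic(x0,v0,x1,T,t,v1=0):
    t=np.clip(t,0,T); M=np.array([[1,T,T**2],[0,1,2*T],[0,0,2]]) 
    A=np.array([[T**3,T**4,T**5],[3*T**2,4*T**3,5*T**4],[6*T,12*T**2,20*T**3]])
    c=np.linalg.solve(A,[x1-x0-v0*T,v1-v0,0]); return x0+v0*t+c[0]*t**3+c[1]*t**4+c[2]*t**5
def plan(L,target,T,n,H=20,v1=0):
    x=np.array(L['x']); a0=L['a']
    def sim(ac):
        y=x.copy();aa=L['aact'];prev=a0;out=[]
        for c in ac:
            for i in range(10):
                cmd=prev+(c-prev)*(i+1)/10; an=aa+(cmd-aa)*DT/TAU; y=stepx(y,an,(an-aa)/DT); aa=an
            prev=c; out.append(y[:2])
        return np.array(out)
    base=sim([a0]*H); G=[]
    for j in range(H):
        ac=np.full(H,a0);ac[j:]+=.01; G.append((sim(ac)-base)/.01)   # steps
    G=np.array(G) # j,row,2
    t=np.arange(1,H+1)/12; ref=quintic(x[0],x[1],target,T,t,v1); ref=ref+np.where(t>T,(t-T)*v1,0)
    rv=np.gradient(ref,1/12)
    A=np.vstack([G[:,:,0].T/.01,G[:,:,1].T/.08,np.eye(H)/.03])
    b=np.r_[(ref-base[:,0])/.01,(rv-base[:,1])/.08,np.zeros(H)]
    from scipy.optimize import lsq_linear
    r=lsq_linear(A,b,(-.09,.09)); ac=a0+np.cumsum(r.x); y=sim(ac)
    print('pred end of rows',y[n-1].round(3),'later',y[-1].round(3),'a',ac[:n].round(3),'a_eq',round(-((x[3]-KS)*target+x[2])/KS,3))
    rows(L,list(ac),n)
def step(target,T,n,name=None,v1=0):
    L=load(); look(L,name=name); plan(L,target,T,n,v1=v1); save(L)
E
python3 -c "
from ctl import *
ramp(-.1,10)"
```

```text
t 2.967 th -0.2805 (n 1569) a_cmd -0.3617 a_meas -0.3617 Fw [-0.7  1.9  3.5] op 0.0292
[[0.8, [0.0005, -0.0035, 0.0015], [0, 0, 0]], [0.8, [0.0, -0.0035, 0.001], [0, 0, 0]], [0.8, [0.0005, -0.0035, 0.001], [0, 0, 0]], [0.8, [0.0005, -0.0035, 0.001], [0, 0, 0]], [0.8, [0.0, -0.0035, 0.001], [0, 0, 0]], [0.8, [0.0005, -0.0035, 0.0005], [0, 0, 0]], [0.8, [0.0005, -0.0035, 0.001], [0, 0, 0]], [0.8, [0.0, -0.0035, 0.0005], [0, 0, 0]], [0.8, [0.0005, -0.004, 0.0005], [0, 0, 0]], [0.8, [0.0005, -0.0035, 0.0005], [0, 0, 0]]]
```

Emit:
{"api": "carry_out", "payload": {"increments": [[0.8,[0.0005,-0.0035,0.0015],[0,0,0]],[0.8,[0.0,-0.0035,0.001],[0,0,0]],[0.8,[0.0005,-0.0035,0.001],[0,0,0]],[0.8,[0.0005,-0.0035,0.001],[0,0,0]],[0.8,[0.0,-0.0035,0.001],[0,0,0]],[0.8,[0.0005,-0.0035,0.0005],[0,0,0]],[0.8,[0.0005,-0.0035,0.001],[0,0,0]],[0.8,[0.0,-0.0035,0.0005],[0,0,0]],[0.8,[0.0005,-0.004,0.0005],[0,0,0]],[0.8,[0.0005,-0.0035,0.0005],[0,0,0]]]}}

```text
t: 3.8
tcp_pos: [0.4904, -0.0448, 0.2641]
ee_rot: [[-0.996, -0.093, 0.0], [-0.093, 0.996, -0.0], [-0.0, -0.0, -1.0]]
wrist_force: [-0.5, 0.6, 4.7]
opening: 0.029
```

```bash
python3 -c "
from ctl import *
ramp(-.02,4)"
```

```text
t 3.850 th -0.2805 (n 1564) a_cmd -0.0994 a_meas -0.0905 Fw [0.1 0.9 5.5] op 0.0290
[[0.8, [0.0, -0.003, 0.0], [0, 0, 0]], [0.8, [0.0005, -0.0025, 0.0005], [0, 0, 0]], [0.8, [0.0, -0.003, -0.0], [0, 0, 0]], [0.8, [0.0005, -0.0025, 0.0], [0, 0, 0]]]
```

Emit:
{"api": "carry_out", "payload": {"increments": [[0.8,[0.0,-0.003,0.0],[0,0,0]],[0.8,[0.0005,-0.0025,0.0005],[0,0,0]],[0.8,[0.0,-0.003,0.0],[0,0,0]],[0.8,[0.0005,-0.0025,0.0],[0,0,0]]]}}

```text
t: 4.18
tcp_pos: [0.4914, -0.0558, 0.2645]
ee_rot: [[-0.996, -0.093, 0.0], [-0.093, 0.996, -0.0], [-0.0, -0.0, -1.0]]
wrist_force: [-0.1, -0.4, 5.4]
opening: 0.0292
```

```bash
python3 -c "
from ctl import *
ramp(.02,3)"
```

```text
t 4.233 th -0.2811 (n 1531) a_cmd -0.0203 a_meas -0.0131 Fw [0.4 0.9 6.2] op 0.0294
[[0.8, [-0.0, -0.002, 0.0], [0, 0, 0]], [0.8, [0.0, -0.0015, 0.0], [0, 0, 0]], [0.8, [0.0005, -0.002, 0.0], [0, 0, 0]]]
```

Emit:
{"api": "carry_out", "payload": {"increments": [[0.8,[0.0,-0.002,0.0],[0,0,0]],[0.8,[0.0,-0.0015,0.0],[0,0,0]],[0.8,[0.0005,-0.002,0.0],[0,0,0]]]}}

```text
t: 4.48
tcp_pos: [0.4919, -0.0611, 0.2645]
ee_rot: [[-0.996, -0.093, 0.0], [-0.093, 0.996, -0.0], [-0.0, -0.0, -1.0]]
wrist_force: [-1.3, 0.1, 4.8]
opening: 0.0294
```

```bash
python3 -c "
from ctl import *
ramp(.06,3)"
```

```text
t 4.533 th -0.2799 (n 1530) a_cmd 0.0192 a_meas 0.0254 Fw [-0.3  0.1  6.4] op 0.0295
[[0.8, [0.0, -0.002, -0.0], [0, 0, 0]], [0.8, [0.0, -0.002, -0.0], [0, 0, 0]], [0.8, [0.0005, -0.0015, -0.0], [0, 0, 0]]]
```

Emit:
{"api": "carry_out", "payload": {"increments": [[0.8,[0.0,-0.002,0.0],[0,0,0]],[0.8,[0.0,-0.002,0.0],[0,0,0]],[0.8,[0.0005,-0.0015,0.0],[0,0,0]]]}}

```text
t: 4.78
tcp_pos: [0.4924, -0.0666, 0.2642]
ee_rot: [[-0.996, -0.093, 0.0], [-0.093, 0.996, -0.0], [-0.0, -0.0, -1.0]]
wrist_force: [0.6, 0.4, 4.5]
opening: 0.0294
```

```bash
python3 -c "
from ctl import *
ramp(.10,3)"
```

```text
t 4.833 th -0.2801 (n 1537) a_cmd 0.0587 a_meas 0.0637 Fw [1.1 0.2 5.8] op 0.0291
[[0.8, [0.0, -0.002, -0.0005], [0, 0, 0]], [0.8, [0.0, -0.002, 0.0], [0, 0, 0]], [0.8, [0.0005, -0.0015, -0.0], [0, 0, 0]]]
```

Emit:
{"api": "carry_out", "payload": {"increments": [[0.8,[0.0,-0.002,-0.0005],[0,0,0]],[0.8,[0.0,-0.002,0.0],[0,0,0]],[0.8,[0.0005,-0.0015,0.0],[0,0,0]]]}}

```text
t: 5.08
tcp_pos: [0.4929, -0.0719, 0.2638]
ee_rot: [[-0.996, -0.093, 0.0], [-0.093, 0.996, -0.0], [-0.0, -0.0, -1.0]]
wrist_force: [0.9, 0.1, 4.9]
opening: 0.0292
```

```bash
python3 -c "
from ctl import *
ramp(.13,3)"
```

```text
t 5.133 th -0.2809 (n 1506) a_cmd 0.0982 a_meas 0.1022 Fw [ 0.8 -0.5  5. ] op 0.0296
[[0.8, [-0.0, -0.0015, -0.0005], [0, 0, 0]], [0.8, [0.0, -0.0015, 0.0], [0, 0, 0]], [0.8, [0.0005, -0.0015, -0.0], [0, 0, 0]]]
```

Emit:
{"api": "carry_out", "payload": {"increments": [[0.8,[0.0,-0.0015,-0.0005],[0,0,0]],[0.8,[0.0,-0.0015,0.0],[0,0,0]],[0.8,[0.0005,-0.0015,0.0],[0,0,0]]]}}

```text
t: 5.38
tcp_pos: [0.4933, -0.0763, 0.2632]
ee_rot: [[-0.996, -0.093, -0.0], [-0.093, 0.996, -0.0], [0.0, 0.0, -1.0]]
wrist_force: [1.7, -0.5, 5.0]
opening: 0.0291
```

```bash
python3 -c "
from ctl import *
ramp(.16,3)"
```

```text
t 5.433 th -0.2801 (n 1504) a_cmd 0.1307 a_meas 0.1341 Fw [0.9 0.1 5.1] op 0.0291
[[0.8, [-0.0, -0.0015, -0.0005], [0, 0, 0]], [0.8, [0.0, -0.001, -0.0], [0, 0, 0]], [0.8, [0.0, -0.0015, -0.0], [0, 0, 0]]]
```

Emit:
{"api": "carry_out", "payload": {"increments": [[0.8,[0.0,-0.0015,-0.0005],[0,0,0]],[0.8,[0.0,-0.001,0.0],[0,0,0]],[0.8,[0.0,-0.0015,0.0],[0,0,0]]]}}

```text
t: 5.68
tcp_pos: [0.4936, -0.0802, 0.2626]
ee_rot: [[-0.996, -0.093, 0.0], [-0.093, 0.996, 0.0], [-0.0, 0.0, -1.0]]
wrist_force: [4.6, 1.1, 2.4]
opening: 0.0291
```

```bash
python3 -c "
from ctl import *
ramp(.19,3)"
```

```text
t 5.733 th -0.2684 (n 1516) a_cmd 0.1597 a_meas 0.1621 Fw [ 3.7 -0.   3.9] op 0.0291
[[0.8, [0.0005, -0.0015, -0.0005], [0, 0, 0]], [0.8, [-0.0, -0.0015, -0.0], [0, 0, 0]], [0.8, [0.0, -0.001, -0.0005], [0, 0, 0]]]
```

```bash
python3 -c "
from ctl import *
L=load(); L['pos']=(np.array(L['pos'])-[.0005,-.004,-.001]).tolist(); L['pend']=[]
initx(L,-.2649,.07,-.0016); P=np.array(L['P']); P[2,2]=.005**2+ (.28*.025)**2; P[2,3]=P[3,2]=.28*.025**2; L['P']=P.tolist()
print(L['a'],L['aact'],L['pt'])
plan(L,.09,3.0,3); save(L)"
```

```text
0.15973175541538936 0.15874347793372515 5.7333
pred end of rows [-0.245  0.085] later [-0.023  0.202] a [0.149 0.145 0.144] a_eq -0.035
[[0.8, [0.0, 0.0015, -0.0], [0, 0, 0]], [0.8, [-0.0, 0.0005, 0.0], [0, 0, 0]], [0.8, [-0.0, 0.0, 0.0], [0, 0, 0]]]
```

Emit:
{"api": "carry_out", "payload": {"increments": [[0.8,[0,0.0015,0],[0,0,0]],[0.8,[0,0.0005,0],[0,0,0]],[0.8,[0,0,0],[0,0,0]]]}}

```text
t: 5.98
tcp_pos: [0.4934, -0.0781, 0.2629]
ee_rot: [[-0.996, -0.093, 0.0], [-0.093, 0.996, 0.0], [-0.0, -0.0, -1.0]]
wrist_force: [3.4, 0.4, 5.5]
opening: 0.0292
```

```bash
python3 -c "
from ctl import *
step(.09,2.8,3)"
```

```text
innov 0.0074 x [-0.2382  0.118   0.001   0.3512  0.033 ] sd [0.0015 0.0193 0.0081 0.025  0.0025]
t 6.033 th -0.2379 (n 1537) a_cmd 0.1452 a_meas 0.1454 Fw [ 3.  -1.   5.3] op 0.0293
pred end of rows [-0.199  0.134] later [0.024 0.155] a [0.132 0.124 0.119] a_eq -0.046
[[0.8, [-0.0, 0.002, 0.0005], [0, 0, 0]], [0.8, [-0.0005, 0.001, -0.0], [0, 0, 0]], [0.8, [0.0, 0.0005, 0.0], [0, 0, 0]]]
```

Emit:
{"api": "carry_out", "payload": {"increments": [[0.8,[0,0.002,0.0005],[0,0,0]],[0.8,[-0.0005,0.001,0],[0,0,0]],[0.8,[0,0.0005,0],[0,0,0]]]}}

```text
t: 6.28
tcp_pos: [0.493, -0.0745, 0.2634]
ee_rot: [[-0.996, -0.093, 0.001], [-0.093, 0.996, 0.0], [-0.001, -0.0, -1.0]]
wrist_force: [4.6, -0.1, 4.6]
opening: 0.0289
```

```bash
python3 -c "
from ctl import *
step(.09,2.5,3)"
```

```text
innov 0.0032 x [-0.1965  0.1478  0.0025  0.3526  0.0329] sd [0.0015 0.0123 0.0062 0.0245 0.0025]
t 6.333 th -0.1964 (n 1617) a_cmd 0.1199 a_meas 0.1189 Fw [ 4.  -0.6  5.1] op 0.0290
pred end of rows [-0.15   0.157] later [0.06  0.108] a [0.108 0.1   0.093] a_eq -0.053
[[0.8, [-0.0, 0.0015, 0.0], [0, 0, 0]], [0.8, [-0.0, 0.0015, 0.0005], [0, 0, 0]], [0.8, [-0.0, 0.0005, -0.0], [0, 0, 0]]]
```

Emit:
{"api": "carry_out", "payload": {"increments": [[0.8,[0,0.0015,0],[0,0,0]],[0.8,[0,0.0015,0.0005],[0,0,0]],[0.8,[0,0.0005,0],[0,0,0]]]}}

```text
t: 6.58
tcp_pos: [0.4927, -0.0711, 0.2638]
ee_rot: [[-0.996, -0.093, -0.0], [-0.093, 0.996, 0.0], [0.0, 0.0, -1.0]]
wrist_force: [3.4, 1.2, 5.1]
opening: 0.0289
```

```bash
python3 -c "
from ctl import *
step(.09,2.3,3)"
```

```text
innov -0.0029 x [-0.1528  0.1462  0.0009  0.3483  0.0329] sd [0.0015 0.0105 0.005  0.0224 0.0025]
t 6.633 th -0.1529 (n 1701) a_cmd 0.0946 a_meas 0.0944 Fw [2.8 0.3 4.3] op 0.0293
pred end of rows [-0.108  0.151] later [0.076 0.075] a [0.088 0.083 0.077] a_eq -0.045
[[0.8, [-0.0005, 0.001, 0.0], [0, 0, 0]], [0.8, [0.0, 0.0005, 0.0], [0, 0, 0]], [0.8, [0.0, 0.001, 0.0], [0, 0, 0]]]
```

Emit:
{"api": "carry_out", "payload": {"increments": [[0.8,[-0.0005,0.001,0],[0,0,0]],[0.8,[0,0.0005,0],[0,0,0]],[0.8,[0,0.001,0],[0,0,0]]]}}

```text
t: 6.88
tcp_pos: [0.4925, -0.0688, 0.264]
ee_rot: [[-0.996, -0.093, 0.001], [-0.093, 0.996, -0.0], [-0.001, -0.0, -1.0]]
wrist_force: [3.7, 0.3, 5.3]
opening: 0.0295
```

```bash
python3 -c "
from ctl import *
step(.09,2.0,3)"
```

```text
innov -0.0033 x [-0.1113  0.1381 -0.001   0.3406  0.0329] sd [0.0015 0.0101 0.0034 0.0172 0.0025]
t 6.933 th -0.1115 (n 1743) a_cmd 0.0766 a_meas 0.0766 Fw [ 3.6 -0.   5.7] op 0.0293
pred end of rows [-0.069  0.142] later [0.088 0.036] a [0.073 0.069 0.065] a_eq -0.033
[[0.8, [0.0, 0.0005, 0.0], [0, 0, 0]], [0.8, [-0.0, 0.0005, 0.0], [0, 0, 0]], [0.8, [-0.0, 0.0005, 0.0005], [0, 0, 0]]]
```

Emit:
{"api": "carry_out", "payload": {"increments": [[0.8,[0,0.0005,0],[0,0,0]],[0.8,[0,0.0005,0],[0,0,0]],[0.8,[0,0.0005,0.0005],[0,0,0]]]}}

```text
t: 7.18
tcp_pos: [0.4924, -0.0672, 0.2642]
ee_rot: [[-0.996, -0.093, 0.0], [-0.093, 0.996, -0.0], [-0.0, -0.0, -1.0]]
wrist_force: [4.4, -0.0, 2.2]
opening: 0.029
```

```bash
python3 -c "
from ctl import *
step(.09,1.9,3)"
```

```text
innov -0.0017 x [-0.0709  0.1367 -0.0018  0.3372  0.0329] sd [0.0014 0.0092 0.0021 0.0124 0.0025]
t 7.233 th -0.0710 (n 1807) a_cmd 0.0658 a_meas 0.0661 Fw [4.  0.5 4.5] op 0.0294
pred end of rows [-0.029  0.137] later [0.09  0.014] a [0.058 0.051 0.044] a_eq -0.029
[[0.8, [-0.0, 0.001, -0.0], [0, 0, 0]], [0.8, [-0.0005, 0.001, -0.0], [0, 0, 0]], [0.8, [0.0, 0.001, -0.0], [0, 0, 0]]]
```

Emit:
{"api": "carry_out", "payload": {"increments": [[0.8,[0,0.001,0],[0,0,0]],[0.8,[-0.0005,0.001,0],[0,0,0]],[0.8,[0,0.001,0],[0,0,0]]]}}

```text
t: 7.48
tcp_pos: [0.4921, -0.0641, 0.2643]
ee_rot: [[-0.996, -0.093, 0.001], [-0.093, 0.996, -0.0], [-0.001, -0.0, -1.0]]
wrist_force: [4.8, 1.4, 5.6]
opening: 0.0293
```

```bash
python3 -c "
from ctl import *
step(.09,1.7,3)"
```

```text
innov 0.0001 x [-0.0291  0.138  -0.0018  0.3374  0.0329] sd [0.0014 0.0084 0.0014 0.0094 0.0025]
t 7.533 th -0.0291 (n 1905) a_cmd 0.0443 a_meas 0.0432 Fw [6.2 0.4 5.9] op 0.0291
pred end of rows [0.011 0.128] later [ 0.09  -0.002] a [0.037 0.029 0.021] a_eq -0.029
[[0.8, [0.0, 0.001, -0.0], [0, 0, 0]], [0.8, [-0.0, 0.001, 0.0], [0, 0, 0]], [0.8, [-0.0, 0.0015, 0.0], [0, 0, 0]]]
```

Model is locking in well.

Emit:
{"api": "carry_out", "payload": {"increments": [[0.8,[0,0.001,0],[0,0,0]],[0.8,[0,0.001,0],[0,0,0]],[0.8,[0,0.0015,0],[0,0,0]]]}}

```text
t: 7.78
tcp_pos: [0.4918, -0.0608, 0.2645]
ee_rot: [[-0.996, -0.093, 0.0], [-0.093, 0.996, -0.0], [-0.0, -0.0, -1.0]]
wrist_force: [3.8, 0.0, 5.9]
opening: 0.0288
```

```bash
python3 -c "
from ctl import *
step(.09,1.4,3)"
```

```text
innov 0.0022 x [ 0.0134  0.1352 -0.0013  0.3398  0.0329] sd [0.0014 0.0079 0.001  0.0077 0.0025]
t 7.833 th 0.0137 (n 1987) a_cmd 0.0192 a_meas 0.0185 Fw [4.4 0.4 6. ] op 0.0297
pred end of rows [0.051 0.11 ] later [ 0.09 -0.  ] a [ 0.01 -0.   -0.01] a_eq -0.032
[[0.8, [-0.0005, 0.0015, 0.0], [0, 0, 0]], [0.8, [0.0, 0.001, 0.0], [0, 0, 0]], [0.8, [-0.0, 0.0015, 0.0], [0, 0, 0]]]
```

Emit:
{"api": "carry_out", "payload": {"increments": [[0.8,[-0.0005,0.0015,0],[0,0,0]],[0.8,[0,0.001,0],[0,0,0]],[0.8,[0,0.0015,0],[0,0,0]]]}}

```text
t: 8.08
tcp_pos: [0.4914, -0.0567, 0.2645]
ee_rot: [[-0.996, -0.093, 0.001], [-0.093, 0.996, -0.0], [-0.0, -0.0, -1.0]]
wrist_force: [4.1, -0.2, 5.2]
opening: 0.0296
```

```bash
python3 -c "
from ctl import *
step(.09,1.1,3)"
```

```text
innov -0.0022 x [ 0.049   0.1034 -0.0016  0.338   0.0328] sd [0.0014 0.0077 0.0008 0.0067 0.0025]
t 8.133 th 0.0487 (n 2053) a_cmd -0.0095 a_meas -0.0106 Fw [4.4 1.4 3.9] op 0.0292
pred end of rows [0.075 0.068] later [0.09  0.001] a [-0.014 -0.02  -0.028] a_eq -0.03
[[0.8, [-0.0, 0.0005, 0.0], [0, 0, 0]], [0.8, [-0.0, 0.001, 0.0], [0, 0, 0]], [0.8, [-0.0005, 0.001, 0.0], [0, 0, 0]]]
```

Emit:
{"api": "carry_out", "payload": {"increments": [[0.8,[0,0.0005,0],[0,0,0]],[0.8,[0,0.001,0],[0,0,0]],[0.8,[-0.0005,0.001,0],[0,0,0]]]}}

```text
t: 8.38
tcp_pos: [0.4911, -0.0542, 0.2645]
ee_rot: [[-0.996, -0.093, 0.001], [-0.093, 0.996, -0.0], [-0.001, -0.0, -1.0]]
wrist_force: [6.6, 0.1, 4.0]
opening: 0.0291
```

```bash
python3 -c "
from ctl import *
step(.09,.9,3)"
```

```text
innov -0.0000 x [ 0.0749  0.0684 -0.0016  0.338   0.0328] sd [0.0014 0.0074 0.0008 0.0061 0.0025]
t 8.433 th 0.0749 (n 2100) a_cmd -0.0275 a_meas -0.0282 Fw [5.  0.6 5. ] op 0.0290
pred end of rows [0.09  0.028] later [0.09 0.  ] a [-0.033 -0.039 -0.043] a_eq -0.03
[[0.8, [0.0, 0.001, -0.0], [0, 0, 0]], [0.8, [0.0, 0.0005, -0.0], [0, 0, 0]], [0.8, [0.0, 0.0005, -0.0], [0, 0, 0]]]
```

Emit:
{"api": "carry_out", "payload": {"increments": [[0.8,[0,0.001,0],[0,0,0]],[0.8,[0,0.0005,0],[0,0,0]],[0.8,[0,0.0005,0],[0,0,0]]]}}

```text
t: 8.68
tcp_pos: [0.491, -0.0522, 0.2645]
ee_rot: [[-0.996, -0.093, 0.001], [-0.093, 0.996, -0.0], [-0.001, -0.0, -1.0]]
wrist_force: [3.5, 0.5, 4.9]
opening: 0.0292
```

```bash
python3 -c "
from ctl import *
step(.09,.7,3,name='h0.npz')
p=np.load('h0.npz')['p'];b=(300,140,360,200)
c=np.clip(p[140:200,300:360,::-1]*1.6,0,255).astype(np.uint8);cv2.imwrite('pics/h0.png',cv2.resize(c,None,fx=10,fy=10,interpolation=2))"
```

```text
innov 0.0015 x [ 0.0909  0.0322 -0.0015  0.3387  0.0329] sd [0.0014 0.0071 0.0008 0.0058 0.0025]
t 8.733 th 0.0911 (n 2120) a_cmd -0.0418 a_meas -0.0419 Fw [ 4.2 -0.1  5.2] op 0.0290
pred end of rows [ 0.095 -0.004] later [ 0.09 -0.  ] a [-0.047 -0.048 -0.047] a_eq -0.031
[[0.8, [-0.0, 0.0005, -0.0], [0, 0, 0]], [0.8, [-0.0, 0.0005, -0.0], [0, 0, 0]], [0.8, [-0.0, -0.0005, -0.0], [0, 0, 0]]]
```

View pics/h0.png

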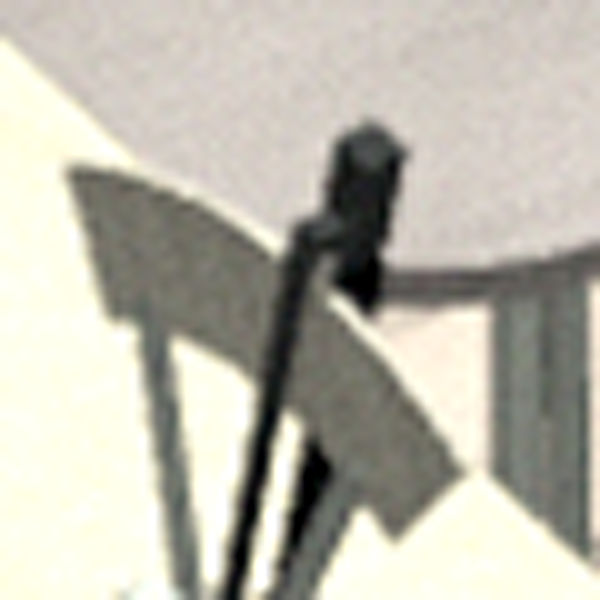

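Emit:
{"api": "carry_out", "payload": {"increments": [[0.8,[0,0.0005,0],[0,0,0]],[0.8,[0,0.0005,0],[0,0,0]],[0.8,[0,-0.0005,0],[0,0,0]]]}}

```text
t: 8.98
tcp_pos: [0.4909, -0.0516, 0.2644]
ee_rot: [[-0.996, -0.093, 0.0], [-0.093, 0.996, -0.0], [-0.0, -0.0, -1.0]]
wrist_force: [4.6, 0.6, 5.4]
opening: 0.0296
```

```bash
python3 -c "
from ctl import *
step(.09,.6,3,name='h1.npz')
"; python3 - <<'E'
from est import *
for n in ('side0','side1','side2','side3','h0','h1'):
    z=np.load(n+'.npz');d=z['d'];p=z['p'].mean(-1);S=toS(cloud('side',d))
    y,zz=S[...,1],S[...,2]-.14; r=np.hypot(y,zz); an=np.arctan2(-y,zz)
    base=(d>0)&(S[...,0]>.09)&(S[...,0]<.125)&(p<45)
    mk=base&(r>.143)&(r<.17)&(S[...,0]<.115); tp=base&(r>.112)&(r<.133)&(S[...,0]>.104)
    print(n,'mk',mk.sum(),an[mk].mean().round(4),np.percentile(an[mk],[5,95]).round(3),'tip',tp.sum(),an[tp].mean().round(4) if tp.sum() else '',r[tp].mean() if tp.sum() else '',np.percentile(an[tp],[10,90]).round(3))
E
```

```text
innov 0.0003 x [ 0.0953 -0.0025 -0.0014  0.3388  0.0329] sd [0.0014 0.007  0.0009 0.0056 0.0025]
t 9.033 th 0.0953 (n 2127) a_cmd -0.0454 a_meas -0.0446 Fw [4.3 1.5 5.3] op 0.0290
pred end of rows [ 0.092 -0.011] later [ 0.09 -0.  ] a [-0.04  -0.037 -0.034] a_eq -0.031
[[0.8, [0.0, -0.0005, -0.0], [0, 0, 0]], [0.8, [0.0, -0.0005, -0.0], [0, 0, 0]], [0.8, [0.0, -0.0005, -0.0], [0, 0, 0]]]
side0 mk 95 0.9238 [0.084 2.659] tip 13 -0.2521 0.12465075836309597 [-0.288 -0.229]
side1 mk 85 0.933 [0.089 2.657] tip 14 -0.2555 0.12447534358764924 [-0.283 -0.235]
side2 mk 90 0.9703 [0.084 2.647] tip 14 -0.2505 0.12486511904599887 [-0.285 -0.222]
side3 mk 78 0.8173 [0.085 2.649] tip 14 -0.2524 0.12471664406545864 [-0.284 -0.229]
h0 mk 55 0.1208 [0.08  0.147] tip 17 0.1173 0.12197500969370857 [0.075 0.144]
h1 mk 53 0.122 [0.085 0.148] tip 16 0.1198 0.12195602784525725 [0.087 0.143]
```

```bash
python3 - <<'E'
from est import *
np.set_printoptions(linewidth=220)
img=sum(np.load(f'side{i}.npz')['p'].astype(float).mean(-1) for i in range(4))/4
print('rest',img[153:162,316:330].round().astype(int))
h=(np.load('h0.npz')['p'].astype(float).mean(-1)+np.load('h1.npz')['p'].astype(float).mean(-1))/2
print('hold',h[150:176,328:344].round().astype(int))
for th in(-.28,.093):
    print(th,[proj('side',world(s,[radial(.112,r,th)]))[0].round(2).tolist() for r in(.128,.124,.12,.116,.112)])
for m in(.08,.1): print(m,[proj('side',world(s,[radial(.106,r,m)]))[0].round(2).tolist() for r in(.165,.15,.14,.135)])
# low-level pointer, below dial
print(h[184:194,320:336].round().astype(int)); print(proj('side',world(s,[radial(.112,.085,.093),radial(.112,.08,.093)])))
E
```

```text
rest [[126 125 126 128 128 126 126 126 127 124 125 124 125 124]
 [126 125 126 126 127 126 127 128 127 124 125 125 125 127]
 [127 126 126 128 129 114 104 113 125 128 127 127 125 126]
 [127 125 126 129 111  67  24  54  99 122 129 126 127 126]
 [136 134 128 130  75  14   2   3  35 113 129 126 126 126]
 [122 132 142 142  90  21   0   0  16 109 128 126 126 125]
 [ 59  87 126 134 108  60  14   2   9 108 128 128 124 125]
 [ 64  63  64  75 112 107  78  35   0 107 130 126 127 127]
 [ 67  63  66  66  66  92 111  98  69 102 125 125 128 119]]
hold [[128 129 127 131 128 127 130 127 129 129 130 128 130 127 127 127]
 [130 127 129 128 127 128 130 130 116 122 127 132 130 128 129 128]
 [126 128 128 128 130 134 118 113  81  82 108 128 131 129 128 131]
 [128 127 129 131 131 117  84  61  49  44  60 105 128 131 130 129]
 [126 129 130 134 135  80  36  44  47  48  46  64 102 122 130 129]
 [128 131 130 132 126  67  20  38  51  50  45  35  68 120 132 128]
 [131 131 128 131 116  53  15  24  38  44  28  15  94 127 130 130]
 [130 128 130 133 101  43  15  18  21  20  19  22 113 133 130 129]
 [129 131 128 133  78 
[... 1560 characters left out ...]
 108 162 152  64  22  62  73  69  67]
 [160 158 162 172 102  25   8 121 168 138  54   0  42  69  68  70]
 [162 160 165 172 100  19  17 146 176 116  38   1   4  54  64  74]
 [166 164 170 162  81  10  35 148 176  96   4   1   6  44  64  74]
 [169 169 170 134  58   8  65 153 170  86   2   2  26  56  63  60]
 [169 168 171 114  39  11 106 162 155  67   0   3  46  63  62  61]
 [168 170 172 101  24   8 121 170 137  52   0  23  58  64  63  72]
 [164 172 174  99  17  18 148 176 106  18   2  48  65  67  55 121]
 [159 170 164  80   8  51 150 178  96   3  19  56  68  62  71 148]
 [158 175 141  60  11  86 159 168  80   1  42  62  66  57 116 159]]
[[332.92112859 178.56546979]
 [332.59299074 180.12300581]]
```

Emit:
{"api": "carry_out", "payload": {"increments": [[0.8,[0,-0.0005,0],[0,0,0]],[0.8,[0,-0.0005,0],[0,0,0]],[0.8,[0,-0.0005,0],[0,0,0]]]}}

```text
t: 9.28
tcp_pos: [0.4911, -0.0532, 0.2645]
ee_rot: [[-0.996, -0.093, 0.001], [-0.093, 0.996, -0.0], [-0.001, -0.0, -1.0]]
wrist_force: [5.5, 0.4, 5.2]
opening: 0.0291
```

```bash
python3 -c "
from ctl import *
step(.094,.6,4,name='h2.npz')"
```

```text
innov 0.0027 x [ 0.0945 -0.0064 -0.0011  0.3395  0.0328] sd [0.0014 0.007  0.0009 0.0055 0.0025]
t 9.333 th 0.0949 (n 2117) a_cmd -0.0346 a_meas -0.0333 Fw [5.5 0.4 5.3] op 0.0293
pred end of rows [0.093 0.001] later [0.094 0.   ] a [-0.032 -0.031 -0.031 -0.032] a_eq -0.034
[[0.8, [0.0, -0.0005, -0.0], [0, 0, 0]], [0.8, [0.0, 0.0, -0.0], [0, 0, 0]], [0.8, [0.0, 0.0, -0.0], [0, 0, 0]], [0.8, [0.0, 0.0, -0.0], [0, 0, 0]]]
```

Emit:
{"api": "carry_out", "payload": {"increments": [[0.8,[0,-0.0005,0],[0,0,0]],[0.8,[0,0,0],[0,0,0]],[0.8,[0,0,0],[0,0,0]],[0.8,[0,0,0],[0,0,0]]]}}

```text
t: 9.67
tcp_pos: [0.4911, -0.0537, 0.2645]
ee_rot: [[-0.996, -0.093, 0.001], [-0.093, 0.996, -0.0], [-0.001, -0.0, -1.0]]
wrist_force: [5.5, 0.5, 4.5]
opening: 0.029
```

```bash
python3 -c "
from ctl import *
step(.094,.6,4,name='h3.npz')"
```

```text
innov 0.0036 x [ 0.097   0.0118 -0.0007  0.34    0.0324] sd [0.0014 0.007  0.0009 0.0055 0.0024]
t 9.717 th 0.0973 (n 2119) a_cmd -0.0311 a_meas -0.0304 Fw [5.9 0.4 5. ] op 0.0291
pred end of rows [ 0.098 -0.013] later [ 0.094 -0.   ] a [-0.046 -0.051 -0.051 -0.047] a_eq -0.036
[[0.8, [-0.0, 0.002, -0.0], [0, 0, 0]], [0.8, [-0.0, 0.001, -0.0], [0, 0, 0]], [0.8, [-0.0, -0.0, -0.0], [0, 0, 0]], [0.8, [-0.0, -0.001, -0.0], [0, 0, 0]]]
```

Emit:
{"api": "carry_out", "payload": {"increments": [[0.8,[0,0.002,0],[0,0,0]],[0.8,[0,0.001,0],[0,0,0]],[0.8,[0,0,0],[0,0,0]],[0.8,[0,-0.001,0],[0,0,0]]]}}

```text
t: 10.05
tcp_pos: [0.4909, -0.0515, 0.2644]
ee_rot: [[-0.996, -0.093, 0.0], [-0.093, 0.996, 0.0], [-0.0, -0.0, -1.0]]
wrist_force: [4.0, 0.1, 4.5]
opening: 0.0293
```

```bash
python3 -c "
from ctl import *
step(.094,.6,3,name='h4.npz')"
```

```text
innov -0.0001 x [ 0.0976 -0.0134 -0.0007  0.34    0.0324] sd [0.0014 0.007  0.001  0.0055 0.0024]
t 10.100 th 0.0976 (n 2156) a_cmd -0.0454 a_meas -0.0441 Fw [3.6 0.3 5.3] op 0.0295
pred end of rows [ 0.094 -0.006] later [0.094 0.   ] a [-0.037 -0.033 -0.031] a_eq -0.036
[[0.8, [0.0, -0.001, -0.0], [0, 0, 0]], [0.8, [0.0, -0.0005, -0.0], [0, 0, 0]], [0.8, [0.0, -0.0005, -0.0], [0, 0, 0]]]
```

Emit:
{"api": "carry_out", "payload": {"increments": [[0.8,[0,-0.001,0],[0,0,0]],[0.8,[0,-0.0005,0],[0,0,0]],[0.8,[0,-0.0005,0],[0,0,0]]]}}

```text
t: 10.35
tcp_pos: [0.4911, -0.0537, 0.2645]
ee_rot: [[-0.996, -0.093, 0.001], [-0.093, 0.996, -0.0], [-0.001, -0.0, -1.0]]
wrist_force: [4.7, 1.1, 4.6]
opening: 0.0295
```

```bash
python3 -c "
from ctl import *
step(.094,.6,3,name='h5.npz')"
```

```text
innov 0.0003 x [ 0.0941 -0.0065 -0.0006  0.34    0.0324] sd [0.0014 0.007  0.001  0.0055 0.0024]
t 10.400 th 0.0941 (n 2111) a_cmd -0.0311 a_meas -0.0297 Fw [ 5.8 -0.2  6. ] op 0.0294
pred end of rows [0.094 0.001] later [0.094 0.   ] a [-0.033 -0.034 -0.035] a_eq -0.036
[[0.8, [0.0, 0.0005, -0.0], [0, 0, 0]], [0.8, [0.0, -0.0, -0.0], [0, 0, 0]], [0.8, [0.0, 0.0, -0.0], [0, 0, 0]]]
```

Emit:
{"api": "carry_out", "payload": {"increments": [[0.8,[0,0.0005,0],[0,0,0]],[0.8,[0,0,0],[0,0,0]],[0.8,[0,0,0],[0,0,0]]]}}

```text
t: 10.65
tcp_pos: [0.4911, -0.0532, 0.2645]
ee_rot: [[-0.996, -0.093, 0.001], [-0.093, 0.996, -0.0], [-0.001, -0.0, -1.0]]
wrist_force: [4.8, -0.1, 5.5]
opening: 0.0294
```

```bash
python3 -c "
from ctl import *
step(.094,.6,4,name='h6.npz')"
```

```text
innov 0.0022 x [ 9.53e-02  5.70e-03 -3.00e-04  3.40e-01  3.23e-02] sd [0.0014 0.0069 0.001  0.0055 0.0024]
t 10.700 th 0.0956 (n 2125) a_cmd -0.0346 a_meas -0.0342 Fw [ 4.  -0.5  4.7] op 0.0291
pred end of rows [ 0.096 -0.006] later [ 0.094 -0.   ] a [-0.042 -0.045 -0.045 -0.043] a_eq -0.038
[[0.8, [0.0, 0.001, -0.0], [0, 0, 0]], [0.8, [0.0, 0.0005, -0.0], [0, 0, 0]], [0.8, [0.0, -0.0, -0.0], [0, 0, 0]], [0.8, [0.0, -0.0005, -0.0], [0, 0, 0]]]
```

Emit:
{"api": "carry_out", "payload": {"increments": [[0.8,[0,0.001,0],[0,0,0]],[0.8,[0,0.0005,0],[0,0,0]],[0.8,[0,0,0],[0,0,0]],[0.8,[0,-0.0005,0],[0,0,0]]]}}

```text
t: 11.03
tcp_pos: [0.491, -0.0521, 0.2644]
ee_rot: [[-0.996, -0.093, 0.001], [-0.093, 0.996, -0.0], [-0.001, -0.0, -1.0]]
wrist_force: [4.3, 0.0, 5.5]
opening: 0.0287
```

```bash
python3 -c "
from ctl import *
step(.094,.6,4,name='h7.npz')"
```

```text
innov -0.0020 x [ 0.094  -0.0108 -0.0006  0.34    0.0323] sd [0.0014 0.0069 0.001  0.0055 0.0024]
t 11.083 th 0.0938 (n 2120) a_cmd -0.0418 a_meas -0.0410 Fw [4.3 0.7 4.7] op 0.0294
pred end of rows [0.092 0.005] later [0.094 0.   ] a [-0.033 -0.029 -0.028 -0.03 ] a_eq -0.037
[[0.8, [0.0, -0.0015, -0.0], [0, 0, 0]], [0.8, [0.0, -0.0005, 0.0], [0, 0, 0]], [0.8, [0.0, 0.0, 0.0], [0, 0, 0]], [0.8, [0.0, 0.0005, -0.0], [0, 0, 0]]]
```

Emit:
{"api": "carry_out", "payload": {"increments": [[0.8,[0,-0.0015,0],[0,0,0]],[0.8,[0,-0.0005,0],[0,0,0]],[0.8,[0,0,0],[0,0,0]],[0.8,[0,0.0005,0],[0,0,0]]]}}

```text
t: 11.42
tcp_pos: [0.4911, -0.0538, 0.2645]
ee_rot: [[-0.996, -0.093, 0.001], [-0.093, 0.996, -0.0], [-0.001, -0.0, -1.0]]
wrist_force: [5.0, 0.9, 4.3]
opening: 0.0292
```

```bash
python3 -c "
from ctl import *
step(.094,.6,4,name='h8.npz')"
python3 - <<'E'
from est import *
from scipy.optimize import least_squares
img=sum(np.load(f).astype(float) if 0 else np.load(f)['p'].astype(float).mean(-1) for f in ['side0.npz','side1.npz','side2.npz','side3.npz'])/4
hd=sum(np.load(f'h{i}.npz')['p'].astype(float).mean(-1) for i in range(9))/9
x0,y0,x1,y1=312,144,348,172
def ren(P,o):
    h=hull('side',s,P)+o-[x0,y0]; m=np.zeros(((y1-y0)*8,(x1-x0)*8),np.uint8)
    cv2.fillConvexPoly(m,((h+.5)*8-.5).round().astype(np.int32),1); return m.reshape(y1-y0,8,x1-x0,8).mean((1,3))
vv,uu=np.mgrid[y0:y1,x0:x1]
c=img[y0:y1,x0:x1]; cov=np.clip((125-c)/(125-20),0,1)
rp=(uu>=317)&(uu<=328)&(vv>=152)&(vv<=158); rm=(uu>=329)&(vv<=160)&(vv>=148)
best=[]
for u in np.arange(-.6,1.3,.1):
  for v in np.arange(-.4,1.3,.2):
    o=np.array([u,v])
    ep=min((((ren(radbox(.112,.12,-.28,[hx,hw,.008]),o)-cov)**2)[rp].sum(),hw,hx) for hw in(.002,.003,.004,.005,.006) for hx in(.002,.004))
    em=min((((ren(radbox(.106,.15,m,[.006,.006,.015]),o)-cov)**2)[rm].sum(),m) for m in np.arange(.06,.13,.005))
    best.append((ep[0]+em[0],ep,em,u,v))
best.sort(key=lambda b:b[0])
for b in best[:6]: print([np.round(q,3).tolist() for q in b])
print(cov[rp].sum())
E
```

```text
innov 0.0031 x [ 9.53e-02  1.39e-02 -2.00e-04  3.40e-01  3.23e-02] sd [0.0014 0.007  0.001  0.0055 0.0024]
t 11.467 th 0.0956 (n 2128) a_cmd -0.0311 a_meas -0.0306 Fw [4.8 0.4 5.2] op 0.0294
pred end of rows [ 0.097 -0.009] later [ 0.094 -0.   ] a [-0.045 -0.052 -0.052 -0.048] a_eq -0.038
[[0.8, [-0.0, 0.002, -0.0], [0, 0, 0]], [0.8, [-0.0, 0.001, -0.0], [0, 0, 0]], [0.8, [-0.0, -0.0, -0.0], [0, 0, 0]], [0.8, [-0.0, -0.0005, -0.0], [0, 0, 0]]]Traceback (most recent call last):
  File "<stdin>", line 17, in <module>
  File "<stdin>", line 17, in <genexpr>
  File "<stdin>", line 7, in ren
  File "ov.py", line 4, in hull
    def hull(n,s,P): return cv2.convexHull(proj(n,world(s,P)).astype(np.float32))[:,0]
                                           ~~~~^^^^^^^^^^^^^^
  File "h.py", line 10, in proj
    K,R,t,_=cam(n); q=(np.atleast_2d(P)@R.T+t)@K.T; return q[:,:2]/q[:,2:]
            ~~~^^^
  File "h.py", line 4, in cam
    c=imaging.camera_info(n); R=cv2.Rodrigues(c['rvec'])[0]; K=np.array([[c['fx'],0,c['cx']],[0,c['fy'],c['cy']],[0,0,1]])
ValueError: time passes only in moves, steps and waits
```

```bash
sed -i 's/^def cam(n):/import functools\n@functools.lru_cache(None)\ndef cam(n):/' h.py; cat > mk.py <<'E'
from est import *
img=sum(np.load(f)['p'].astype(float).mean(-1) for f in ['side0.npz','side1.npz','side2.npz','side3.npz'])/4
x0,y0,x1,y1=312,144,348,172
def ren(P,o):
    h=hull('side',s,P)+o-[x0,y0]; m=np.zeros(((y1-y0)*8,(x1-x0)*8),np.uint8)
    cv2.fillConvexPoly(m,((h+.5)*8-.5).round().astype(np.int32),1); return m.reshape(y1-y0,8,x1-x0,8).mean((1,3))
vv,uu=np.mgrid[y0:y1,x0:x1]
c=img[y0:y1,x0:x1]; cov=np.clip((125-c)/(125-20),0,1)
rp=(uu>=317)&(uu<=328)&(vv>=152)&(vv<=158); rm=(uu>=329)&(vv<=160)&(vv>=148)
best=[]
for u in np.arange(-.6,1.3,.2):
  for v in np.arange(-.4,1.3,.2):
    o=np.array([u,v])
    ep=min((((ren(radbox(.112,.12,-.28,[hx,hw,.008]),o)-cov)**2)[rp].sum(),hw,hx) for hw in(.002,.003,.004,.005) for hx in(.002,.004))
    em=min((((ren(radbox(.106,.15,m,[.006,.006,.015]),o)-cov)**2)[rm].sum(),m) for m in np.arange(.06,.13,.005))
    best.append((ep[0]+em[0],ep,em,u,v))
best.sort(key=lambda b:b[0])
for b in best[:6]: print([np.round(q,3).tolist() for q in b])
E
python3 mk.py
```

```text
[3.582, [0.774, 0.004, 0.004], [2.807, 0.1], 0.0, 0.6]
[3.689, [0.675, 0.003, 0.004], [3.014, 0.105], -0.2, 0.4]
[3.704, [1.042, 0.004, 0.004], [2.662, 0.1], -0.2, 0.6]
[3.708, [0.923, 0.004, 0.004], [2.785, 0.095], 0.2, 0.8]
[3.725, [1.063, 0.004, 0.004], [2.662, 0.105], -0.4, 0.4]
[3.73, [1.035, 0.004, 0.004], [2.695, 0.095], 0.0, 0.8]
```

Emit:
{"api": "carry_out", "payload": {"increments": [[0.8,[0,0.002,0],[0,0,0]],[0.8,[0,0.001,0],[0,0,0]],[0.8,[0,0,0],[0,0,0]],[0.8,[0,-0.0005,0],[0,0,0]]]}}

```text
t: 11.8
tcp_pos: [0.4909, -0.0511, 0.2644]
ee_rot: [[-0.996, -0.093, 0.0], [-0.093, 0.996, -0.0], [-0.0, -0.0, -1.0]]
wrist_force: [4.0, 0.8, 5.0]
opening: 0.0295
```

```bash
python3 -c "
from ctl import *
step(.094,.6,3,name='h9.npz')"
```

```text
innov -0.0031 x [ 0.0943 -0.0184 -0.0006  0.34    0.0323] sd [0.0014 0.007  0.001  0.0055 0.0024]
t 11.850 th 0.0940 (n 2121) a_cmd -0.0490 a_meas -0.0480 Fw [4.6 0.2 5.5] op 0.0292
pred end of rows [0.09  0.002] later [0.094 0.   ] a [-0.031 -0.022 -0.021] a_eq -0.037
[[0.8, [0.0, -0.0025, -0.0], [0, 0, 0]], [0.8, [0.0005, -0.001, 0.0], [0, 0, 0]], [0.8, [-0.0, -0.0005, 0.0], [0, 0, 0]]]
```

Emit:
{"api": "carry_out", "payload": {"increments": [[0.8,[0,-0.0025,0],[0,0,0]],[0.8,[0.0005,-0.001,0],[0,0,0]],[0.8,[0,-0.0005,0],[0,0,0]]]}}

```text
t: 12.1
tcp_pos: [0.4913, -0.0554, 0.2645]
ee_rot: [[-0.996, -0.093, 0.0], [-0.093, 0.996, -0.0], [-0.0, -0.0, -1.0]]
wrist_force: [2.4, 0.1, 6.1]
opening: 0.0289
```

```bash
python3 -c "
from ctl import *
step(.098,.8,3,name='h10.npz')"
```

```text
innov 0.0008 x [ 0.0907  0.0028 -0.0005  0.34    0.0323] sd [0.0014 0.0071 0.001  0.0055 0.0024]
t 12.150 th 0.0908 (n 2108) a_cmd -0.0203 a_meas -0.0181 Fw [2.6 0.8 6. ] op 0.0294
pred end of rows [0.094 0.013] later [0.098 0.   ] a [-0.028 -0.033 -0.036] a_eq -0.039
[[0.8, [-0.0005, 0.001, 0.0], [0, 0, 0]], [0.8, [0.0, 0.001, -0.0], [0, 0, 0]], [0.8, [0.0, 0.0, -0.0], [0, 0, 0]]]
```

Emit:
{"api": "carry_out", "payload": {"increments": [[0.8,[-0.0005,0.001,0],[0,0,0]],[0.8,[0,0.001,0],[0,0,0]],[0.8,[0,0,0],[0,0,0]]]}}

```text
t: 12.4
tcp_pos: [0.491, -0.0531, 0.2645]
ee_rot: [[-0.996, -0.093, 0.001], [-0.093, 0.996, -0.0], [-0.001, -0.0, -1.0]]
wrist_force: [4.9, 0.3, 4.8]
opening: 0.0292
```

```bash
python3 -c "
from ctl import *
step(.098,.8,3,name='h11.npz')"
```

```text
innov 0.0014 x [ 9.54e-02  1.64e-02 -3.00e-04  3.40e-01  3.23e-02] sd [0.0014 0.0069 0.001  0.0055 0.0024]
t 12.450 th 0.0956 (n 2141) a_cmd -0.0346 a_meas -0.0344 Fw [4.6 0.7 4.4] op 0.0296
pred end of rows [0.099 0.005] later [ 0.098 -0.   ] a [-0.041 -0.045 -0.046] a_eq -0.04
[[0.8, [0.0, 0.001, -0.0], [0, 0, 0]], [0.8, [0.0, 0.0005, -0.0], [0, 0, 0]], [0.8, [-0.0, 0.0, -0.0], [0, 0, 0]]]
```

Emit:
{"api": "carry_out", "payload": {"increments": [[0.8,[0,0.001,0],[0,0,0]],[0.8,[0,0.0005,0],[0,0,0]],[0.8,[0,0,0],[0,0,0]]]}}

```text
t: 12.7
tcp_pos: [0.4909, -0.0517, 0.2644]
ee_rot: [[-0.996, -0.093, 0.0], [-0.093, 0.996, -0.0], [-0.0, -0.0, -1.0]]
wrist_force: [3.9, -0.1, 4.5]
opening: 0.029
```

```bash
python3 -c "
from ctl import *
step(.098,.8,4,name='h12.npz')"
```

```text
innov -0.0019 x [ 9.75e-02 -2.00e-04 -6.00e-04  3.40e-01  3.23e-02] sd [0.0014 0.0069 0.001  0.0055 0.0024]
t 12.750 th 0.0972 (n 2139) a_cmd -0.0454 a_meas -0.0451 Fw [3.9 0.5 4.8] op 0.0292
pred end of rows [0.097 0.002] later [0.098 0.   ] a [-0.039 -0.036 -0.035 -0.035] a_eq -0.039
[[0.8, [0.0, -0.001, -0.0], [0, 0, 0]], [0.8, [0.0, -0.0005, -0.0], [0, 0, 0]], [0.8, [0.0, 0.0, -0.0], [0, 0, 0]], [0.8, [0.0, 0.0, -0.0], [0, 0, 0]]]
```

Emit:
{"api": "carry_out", "payload": {"increments": [[0.8,[0,-0.001,0],[0,0,0]],[0.8,[0,-0.0005,0],[0,0,0]],[0.8,[0,0,0],[0,0,0]],[0.8,[0,0,0],[0,0,0]]]}}

```text
t: 13.08
tcp_pos: [0.491, -0.0533, 0.2645]
ee_rot: [[-0.996, -0.093, 0.001], [-0.093, 0.996, -0.0], [-0.001, -0.0, -1.0]]
wrist_force: [5.3, 0.6, 5.2]
opening: 0.0293
```

```bash
python3 -c "
from ctl import *
step(.098,.8,4,name='h13.npz')"
```

```text
innov 0.0001 x [ 0.0972  0.0036 -0.0005  0.34    0.0323] sd [0.0014 0.0069 0.001  0.0055 0.0024]
t 13.133 th 0.0972 (n 2135) a_cmd -0.0346 a_meas -0.0338 Fw [4.9 0.1 5. ] op 0.0292
pred end of rows [0.098 0.   ] later [ 0.098 -0.   ] a [-0.038 -0.04  -0.041 -0.041] a_eq -0.039
[[0.8, [0.0, 0.0005, -0.0], [0, 0, 0]], [0.8, [0.0, 0.0, -0.0], [0, 0, 0]], [0.8, [0.0, 0.0005, -0.0], [0, 0, 0]], [0.8, [0.0, -0.0, -0.0], [0, 0, 0]]]
```

```bash
python3 -c "
from est import *
p=np.mean([np.load(f'h{i}.npz')['p'] for i in (11,12,13)],axis=0)
c=np.clip(p[144:184,310:350,::-1]*1.8,0,255).astype(np.uint8);cv2.imwrite('pics/h13.png',cv2.resize(c,None,fx=14,fy=14,interpolation=2))"
```

```text
(no output)
```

View pics/h13.png

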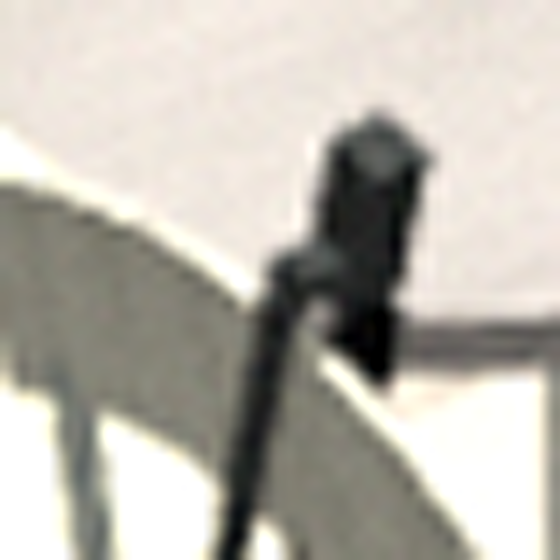

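Emit:
{"api": "carry_out", "payload": {"increments": [[0.8,[0,0.0005,0],[0,0,0]],[0.8,[0,0,0],[0,0,0]],[0.8,[0,0.0005,0],[0,0,0]],[0.8,[0,0,0],[0,0,0]]]}}

```text
t: 13.47
tcp_pos: [0.491, -0.0522, 0.2645]
ee_rot: [[-0.996, -0.093, 0.001], [-0.093, 0.996, -0.0], [-0.001, -0.0, -1.0]]
wrist_force: [3.9, 0.6, 4.2]
opening: 0.0293
```

```bash
python3 -c "
from ctl import *
step(.098,.8,4,name='h14.npz')"
```

```text
innov -0.0017 x [ 0.097  -0.0042 -0.0007  0.34    0.0323] sd [0.0014 0.007  0.001  0.0055 0.0024]
t 13.517 th 0.0969 (n 2142) a_cmd -0.0418 a_meas -0.0413 Fw [4.7 0.8 4.4] op 0.0296
pred end of rows [0.096 0.003] later [0.098 0.   ] a [-0.036 -0.033 -0.032 -0.033] a_eq -0.038
[[0.8, [0.0, -0.001, -0.0], [0, 0, 0]], [0.8, [0.0, -0.0, -0.0], [0, 0, 0]], [0.8, [0.0, -0.0005, -0.0], [0, 0, 0]], [0.8, [0.0, 0.0, -0.0], [0, 0, 0]]]
```

Emit:
{"api": "carry_out", "payload": {"increments": [[0.8,[0,-0.001,0],[0,0,0]],[0.8,[0,0,0],[0,0,0]],[0.8,[0,-0.0005,0],[0,0,0]],[0.8,[0,0,0],[0,0,0]]]}}

```text
t: 13.85
tcp_pos: [0.4911, -0.0538, 0.2645]
ee_rot: [[-0.996, -0.093, 0.001], [-0.093, 0.996, -0.0], [-0.001, -0.0, -1.0]]
wrist_force: [4.5, 1.3, 5.8]
opening: 0.0292
```

```bash
python3 -c "
from ctl import *
step(.097,.8,4,name='h15.npz')"
```

```text
innov 0.0013 x [ 0.0975  0.0081 -0.0006  0.34    0.0323] sd [0.0014 0.007  0.001  0.0055 0.0024]
t 13.900 th 0.0976 (n 2133) a_cmd -0.0311 a_meas -0.0303 Fw [5.9 1.4 5.1] op 0.0295
pred end of rows [ 0.099 -0.004] later [ 0.097 -0.   ] a [-0.04  -0.044 -0.046 -0.045] a_eq -0.038
[[0.8, [0.0, 0.001, -0.0], [0, 0, 0]], [0.8, [0.0, 0.001, -0.0], [0, 0, 0]], [0.8, [-0.0, 0.0, -0.0], [0, 0, 0]], [0.8, [0.0, -0.0, -0.0], [0, 0, 0]]]
```

Emit:
{"api": "carry_out", "payload": {"increments": [[0.8,[0,0.001,0],[0,0,0]],[0.8,[0,0.001,0],[0,0,0]],[0.8,[0,0,0],[0,0,0]],[0.8,[0,0,0],[0,0,0]]]}}

```text
t: 14.23
tcp_pos: [0.4909, -0.0517, 0.2644]
ee_rot: [[-0.996, -0.093, 0.0], [-0.093, 0.996, -0.0], [-0.0, -0.0, -1.0]]
wrist_force: [4.5, -0.0, 5.2]
opening: 0.0293
```

```bash
python3 -c "
from ctl import *
step(.097,.8,4,name='h16.npz')"
```

```text
innov -0.0009 x [ 0.0988 -0.0054 -0.0007  0.34    0.0323] sd [0.0014 0.007  0.001  0.0055 0.0024]
t 14.283 th 0.0987 (n 2155) a_cmd -0.0454 a_meas -0.0449 Fw [5.4 0.7 5.1] op 0.0297
pred end of rows [ 0.097 -0.001] later [0.097 0.   ] a [-0.039 -0.036 -0.035 -0.034] a_eq -0.038
[[0.8, [0.0, -0.001, -0.0], [0, 0, 0]], [0.8, [0.0, -0.0005, -0.0], [0, 0, 0]], [0.8, [0.0, -0.0, -0.0], [0, 0, 0]], [0.8, [0.0, -0.0, -0.0], [0, 0, 0]]]
```

Emit:
{"api": "carry_out", "payload": {"increments": [[0.8,[0,-0.001,0],[0,0,0]],[0.8,[0,-0.0005,0],[0,0,0]],[0.8,[0,0,0],[0,0,0]],[0.8,[0,0,0],[0,0,0]]]}}

```text
t: 14.62
tcp_pos: [0.4911, -0.0532, 0.2645]
ee_rot: [[-0.996, -0.093, 0.001], [-0.093, 0.996, -0.0], [-0.001, -0.0, -1.0]]
wrist_force: [5.4, 1.1, 5.6]
opening: 0.0293
```

```bash
python3 -c "
from ctl import *
step(.097,.8,4,name='h17.npz')"
```

```text
innov 0.0013 x [ 0.0981  0.0029 -0.0005  0.34    0.0323] sd [0.0014 0.007  0.001  0.0055 0.0024]
t 14.667 th 0.0982 (n 2128) a_cmd -0.0346 a_meas -0.0338 Fw [ 5.3 -0.4  5.2] op 0.0295
pred end of rows [ 0.099 -0.003] later [ 0.097 -0.   ] a [-0.04  -0.042 -0.043 -0.042] a_eq -0.038
[[0.8, [0.0, 0.0005, -0.0], [0, 0, 0]], [0.8, [0.0, 0.0005, -0.0], [0, 0, 0]], [0.8, [0.0, 0.0, -0.0], [0, 0, 0]], [0.8, [0.0, 0.0, -0.0], [0, 0, 0]]]
```

Emit:
{"api": "carry_out", "payload": {"increments": [[0.8,[0,0.0005,0],[0,0,0]],[0.8,[0,0.0005,0],[0,0,0]],[0.8,[0,0,0],[0,0,0]],[0.8,[0,0,0],[0,0,0]]]}}

```text
t: 15.0
tcp_pos: [0.491, -0.0522, 0.2644]
ee_rot: [[-0.996, -0.093, 0.0], [-0.093, 0.996, -0.0], [-0.0, -0.0, -1.0]]
wrist_force: [4.4, 0.9, 5.6]
opening: 0.029
```

```bash
python3 -c "
from ctl import *
step(.097,.8,4,name='h18.npz')"
```

```text
innov -0.0007 x [ 0.0984 -0.0031 -0.0006  0.34    0.0323] sd [0.0014 0.007  0.001  0.0055 0.0024]
t 15.050 th 0.0983 (n 2148) a_cmd -0.0418 a_meas -0.0411 Fw [4.8 0.9 5. ] op 0.0290
pred end of rows [ 0.097 -0.002] later [0.097 0.   ] a [-0.039 -0.038 -0.037 -0.037] a_eq -0.038
[[0.8, [0.0, -0.0005, -0.0], [0, 0, 0]], [0.8, [0.0, -0.0, -0.0], [0, 0, 0]], [0.8, [0.0, -0.0, -0.0], [0, 0, 0]], [0.8, [0.0, -0.0, -0.0], [0, 0, 0]]]
```

Emit:
{"api": "carry_out", "payload": {"increments": [[0.8,[0,-0.0005,0],[0,0,0]],[0.8,[0,0,0],[0,0,0]],[0.8,[0,0,0],[0,0,0]],[0.8,[0,0,0],[0,0,0]]]}}

```text
t: 15.38
tcp_pos: [0.491, -0.0527, 0.2645]
ee_rot: [[-0.996, -0.093, 0.001], [-0.093, 0.996, -0.0], [-0.001, -0.0, -1.0]]
wrist_force: [5.5, 0.8, 5.0]
opening: 0.0293
```

```bash
python3 -c "
from ctl import *
step(.097,.8,4,name='h19.npz')"
```

```text
innov 0.0013 x [ 9.81e-02  2.00e-04 -5.00e-04  3.40e-01  3.23e-02] sd [0.0014 0.007  0.001  0.0055 0.0024]
t 15.433 th 0.0983 (n 2119) a_cmd -0.0382 a_meas -0.0376 Fw [4.5 0.8 4.6] op 0.0294
pred end of rows [ 0.098 -0.002] later [ 0.097 -0.   ] a [-0.04  -0.041 -0.041 -0.04 ] a_eq -0.039
[[0.8, [0.0, 0.0, -0.0], [0, 0, 0]], [0.8, [0.0, 0.0005, -0.0], [0, 0, 0]], [0.8, [0.0, -0.0, -0.0], [0, 0, 0]], [0.8, [0.0, -0.0, -0.0], [0, 0, 0]]]
```

Emit:
{"api": "carry_out", "payload": {"increments": [[0.8,[0,0,0],[0,0,0]],[0.8,[0,0.0005,0],[0,0,0]],[0.8,[0,0,0],[0,0,0]],[0.8,[0,0,0],[0,0,0]]]}}

```text
t: 15.77
tcp_pos: [0.491, -0.0522, 0.2645]
ee_rot: [[-0.996, -0.093, 0.001], [-0.093, 0.996, -0.0], [-0.001, -0.0, -1.0]]
wrist_force: [5.4, 0.5, 5.5]
opening: 0.0291
```

```bash
python3 -c "
from ctl import *
step(.097,.8,4,name='h20.npz')"
```

```text
innov 0.0000 x [ 0.0979 -0.0037 -0.0004  0.34    0.0323] sd [0.0014 0.007  0.001  0.0055 0.0024]
t 15.817 th 0.0979 (n 2129) a_cmd -0.0418 a_meas -0.0410 Fw [4.7 0.  6.2] op 0.0293
pred end of rows [ 0.097 -0.001] later [0.097 0.   ] a [-0.039 -0.037 -0.037 -0.037] a_eq -0.039
[[0.8, [0.0, -0.0005, -0.0], [0, 0, 0]], [0.8, [0.0, -0.0, -0.0], [0, 0, 0]], [0.8, [0.0, -0.0, -0.0], [0, 0, 0]], [0.8, [0.0, -0.0, -0.0], [0, 0, 0]]]
```

Emit:
{"api": "carry_out", "payload": {"increments": [[0.8,[0,-0.0005,0],[0,0,0]],[0.8,[0,0,0],[0,0,0]],[0.8,[0,0,0],[0,0,0]],[0.8,[0,0,0],[0,0,0]]]}}

```text
t: 16.15
tcp_pos: [0.491, -0.0527, 0.2645]
ee_rot: [[-0.996, -0.093, 0.001], [-0.093, 0.996, -0.0], [-0.001, -0.0, -1.0]]
wrist_force: [5.2, 0.6, 5.0]
opening: 0.0293
```

```bash
python3 -c "
from ctl import *
step(.097,.8,4,name='h21.npz')"
```

```text
innov 0.0017 x [ 9.81e-02  2.00e-03 -2.00e-04  3.40e-01  3.23e-02] sd [0.0014 0.007  0.001  0.0055 0.0024]
t 16.200 th 0.0983 (n 2129) a_cmd -0.0382 a_meas -0.0376 Fw [4.6 0.3 5.1] op 0.0290
pred end of rows [ 0.098 -0.003] later [ 0.097 -0.   ] a [-0.041 -0.043 -0.043 -0.042] a_eq -0.039
[[0.8, [0.0, 0.0005, -0.0], [0, 0, 0]], [0.8, [0.0, 0.0, -0.0], [0, 0, 0]], [0.8, [0.0, 0.0, -0.0], [0, 0, 0]], [0.8, [0.0, 0.0, -0.0], [0, 0, 0]]]
```

Emit:
{"api": "carry_out", "payload": {"increments": [[0.8,[0,0.0005,0],[0,0,0]],[0.8,[0,0,0],[0,0,0]],[0.8,[0,0,0],[0,0,0]],[0.8,[0,0,0],[0,0,0]]]}}

```text
t: 16.53
tcp_pos: [0.491, -0.0522, 0.2645]
ee_rot: [[-0.996, -0.093, 0.001], [-0.093, 0.996, -0.0], [-0.001, -0.0, -1.0]]
wrist_force: [4.2, 0.8, 5.1]
opening: 0.0294
```

```bash
python3 -c "
from ctl import *
step(.097,.8,4,name='h22.npz')"
```

```text
innov -0.0022 x [ 0.0964 -0.0074 -0.0005  0.34    0.0323] sd [0.0014 0.007  0.001  0.0055 0.0024]
t 16.583 th 0.0962 (n 2136) a_cmd -0.0418 a_meas -0.0410 Fw [4.3 0.1 4.6] op 0.0296
pred end of rows [0.095 0.003] later [0.097 0.   ] a [-0.036 -0.033 -0.032 -0.033] a_eq -0.038
[[0.8, [0.0, -0.001, -0.0], [0, 0, 0]], [0.8, [0.0, -0.0, -0.0], [0, 0, 0]], [0.8, [0.0, -0.0005, -0.0], [0, 0, 0]], [0.8, [0.0, 0.0, -0.0], [0, 0, 0]]]
```

Emit:
{"api": "carry_out", "payload": {"increments": [[0.8,[0,-0.001,0],[0,0,0]],[0.8,[0,0,0],[0,0,0]],[0.8,[0,-0.0005,0],[0,0,0]],[0.8,[0,0,0],[0,0,0]]]}}

```text
t: 16.92
tcp_pos: [0.4911, -0.0537, 0.2645]
ee_rot: [[-0.996, -0.093, 0.001], [-0.093, 0.996, -0.0], [-0.001, -0.0, -1.0]]
wrist_force: [4.8, -0.5, 5.2]
opening: 0.0292
```

```bash
python3 -c "
from ctl import *
step(.097,.8,4,name='h23.npz')"
```

```text
innov 0.0029 x [ 9.76e-02  1.14e-02 -1.00e-04  3.40e-01  3.23e-02] sd [0.0014 0.007  0.001  0.0055 0.0024]
t 16.967 th 0.0979 (n 2148) a_cmd -0.0311 a_meas -0.0304 Fw [ 4.4 -0.6  5.3] op 0.0293
pred end of rows [ 0.1   -0.005] later [ 0.097 -0.   ] a [-0.042 -0.048 -0.05  -0.05 ] a_eq -0.04
[[0.8, [0.0, 0.0015, -0.0], [0, 0, 0]], [0.8, [-0.0, 0.001, -0.0], [0, 0, 0]], [0.8, [-0.0, 0.0, -0.0], [0, 0, 0]], [0.8, [-0.0, 0.0, -0.0], [0, 0, 0]]]
```

Emit:
{"api": "carry_out", "payload": {"increments": [[0.8,[0,0.0015,0],[0,0,0]],[0.8,[0,0.001,0],[0,0,0]],[0.8,[0,0,0],[0,0,0]],[0.8,[0,0,0],[0,0,0]]]}}

```text
t: 17.3
tcp_pos: [0.4909, -0.0512, 0.2644]
ee_rot: [[-0.996, -0.093, 0.0], [-0.093, 0.996, -0.0], [-0.0, -0.0, -1.0]]
wrist_force: [3.2, 0.0, 4.9]
opening: 0.0294
```

```bash
python3 -c "
from ctl import *
step(.097,.8,4,name='h24.npz')"
```

```text
innov -0.0016 x [ 9.90e-02 -7.60e-03 -3.00e-04  3.40e-01  3.23e-02] sd [0.0014 0.007  0.001  0.0055 0.0024]
t 17.350 th 0.0989 (n 2149) a_cmd -0.0490 a_meas -0.0484 Fw [4.2 0.9 4.2] op 0.0292
pred end of rows [ 0.096 -0.001] later [0.097 0.   ] a [-0.041 -0.036 -0.034 -0.034] a_eq -0.039
[[0.8, [0.0, -0.001, -0.0], [0, 0, 0]], [0.8, [0.0, -0.001, -0.0], [0, 0, 0]], [0.8, [0.0, -0.0, -0.0], [0, 0, 0]], [0.8, [0.0, -0.0, -0.0], [0, 0, 0]]]
```

Emit:
{"api": "carry_out", "payload": {"increments": [[0.8,[0,-0.001,0],[0,0,0]],[0.8,[0,-0.001,0],[0,0,0]],[0.8,[0,0,0],[0,0,0]],[0.8,[0,0,0],[0,0,0]]]}}

```text
t: 17.68
tcp_pos: [0.4911, -0.0533, 0.2645]
ee_rot: [[-0.996, -0.093, 0.001], [-0.093, 0.996, -0.0], [-0.001, -0.0, -1.0]]
wrist_force: [4.4, -0.0, 5.2]
opening: 0.0291
```

```bash
python3 -c "
from ctl import *
step(-.27,4.2,4,name='h25.npz',v1=-.03)"
```

```text
innov -0.0022 x [ 0.0941 -0.0069 -0.0006  0.34    0.0323] sd [0.0014 0.007  0.001  0.0055 0.0024]
t 17.733 th 0.0939 (n 2112) a_cmd -0.0346 a_meas -0.0338 Fw [5.1 0.6 5.2] op 0.0292
pred end of rows [ 0.091 -0.017] later [-0.011 -0.138] a [-0.039 -0.042 -0.044 -0.046] a_eq 0.115
[[0.8, [0.0, 0.0005, -0.0], [0, 0, 0]], [0.8, [0.0, 0.0005, -0.0], [0, 0, 0]], [0.8, [0.0, 0.0005, -0.0], [0, 0, 0]], [0.8, [-0.0, 0.0, -0.0], [0, 0, 0]]]
```

Emit:
{"api": "carry_out", "payload": {"increments": [[0.8,[0,0.0005,0],[0,0,0]],[0.8,[0,0.0005,0],[0,0,0]],[0.8,[0,0.0005,0],[0,0,0]],[0.8,[0,0,0],[0,0,0]]]}}

```text
t: 18.07
tcp_pos: [0.4909, -0.0516, 0.2644]
ee_rot: [[-0.996, -0.093, 0.0], [-0.093, 0.996, -0.0], [-0.0, -0.0, -1.0]]
wrist_force: [4.9, 0.8, 5.7]
opening: 0.0291
```

```bash
python3 -c "
from ctl import *
step(-.27,3.7,4,v1=-.03)"
```

```text
innov 0.0020 x [ 0.0924 -0.0124 -0.0004  0.34    0.0323] sd [0.0014 0.007  0.001  0.0055 0.0024]
t 18.117 th 0.0926 (n 2125) a_cmd -0.0454 a_meas -0.0451 Fw [4.5 0.3 5.4] op 0.0292
pred end of rows [ 0.085 -0.03 ] later [-0.051 -0.169] a [-0.044 -0.044 -0.046 -0.049] a_eq 0.114
[[0.8, [0.0, -0.0, -0.0], [0, 0, 0]], [0.8, [0.0, -0.0, -0.0], [0, 0, 0]], [0.8, [-0.0, 0.0, -0.0], [0, 0, 0]], [0.8, [-0.0, 0.0005, -0.0], [0, 0, 0]]]
```

Emit:
{"api": "carry_out", "payload": {"increments": [[0.8,[0,0,0],[0,0,0]],[0.8,[0,0,0],[0,0,0]],[0.8,[0,0,0],[0,0,0]],[0.8,[0,0.0005,0],[0,0,0]]]}}

```text
t: 18.45
tcp_pos: [0.4909, -0.0512, 0.2644]
ee_rot: [[-0.996, -0.093, 0.0], [-0.093, 0.996, -0.0], [-0.0, -0.0, -1.0]]
wrist_force: [4.6, 0.3, 4.8]
opening: 0.0296
```

```bash
python3 -c "
from ctl import *
step(-.27,3.4,4,v1=-.03)"
```

```text
innov 0.0032 x [ 8.730e-02 -2.300e-02  1.000e-04  3.398e-01  3.240e-02] sd [0.0014 0.007  0.001  0.0055 0.0023]
t 18.500 th 0.0876 (n 2148) a_cmd -0.0490 a_meas -0.0486 Fw [4.4 1.1 4.5] op 0.0293
pred end of rows [ 0.075 -0.044] later [-0.085 -0.184] a [-0.046 -0.046 -0.048 -0.05 ] a_eq 0.112
[[0.8, [-0.0, -0.0005, -0.0], [0, 0, 0]], [0.8, [-0.0, 0.0, -0.0], [0, 0, 0]], [0.8, [-0.0, 0.0005, -0.0], [0, 0, 0]], [0.8, [-0.0, 0.0, -0.0], [0, 0, 0]]]
```

Emit:
{"api": "carry_out", "payload": {"increments": [[0.8,[0,-0.0005,0],[0,0,0]],[0.8,[0,0,0],[0,0,0]],[0.8,[0,0.0005,0],[0,0,0]],[0.8,[0,0,0],[0,0,0]]]}}

```text
t: 18.83
tcp_pos: [0.4909, -0.0512, 0.2644]
ee_rot: [[-0.996, -0.093, 0.0], [-0.093, 0.996, -0.0], [-0.0, -0.0, -1.0]]
wrist_force: [4.0, 0.3, 5.3]
opening: 0.0294
```

```bash
python3 -c "
from ctl import *
step(-.27,3.2,4,v1=-.03)"
```

```text
innov -0.0010 x [ 7.400e-02 -4.600e-02 -1.000e-04  3.399e-01  3.230e-02] sd [0.0014 0.007  0.0009 0.0055 0.0023]
t 18.883 th 0.0739 (n 2070) a_cmd -0.0490 a_meas -0.0485 Fw [4.9 0.5 6.1] op 0.0293
pred end of rows [ 0.053 -0.066] later [-0.12  -0.178] a [-0.044 -0.042 -0.043 -0.044] a_eq 0.113
[[0.8, [0.0, -0.0005, -0.0], [0, 0, 0]], [0.8, [0.0, -0.0005, -0.0], [0, 0, 0]], [0.8, [0.0, 0.0, -0.0], [0, 0, 0]], [0.8, [0.0, 0.0005, -0.0], [0, 0, 0]]]
```

Emit:
{"api": "carry_out", "payload": {"increments": [[0.8,[0,-0.0005,0],[0,0,0]],[0.8,[0,-0.0005,0],[0,0,0]],[0.8,[0,0,0],[0,0,0]],[0.8,[0,0.0005,0],[0,0,0]]]}}

```text
t: 19.22
tcp_pos: [0.4909, -0.0518, 0.2644]
ee_rot: [[-0.996, -0.093, 0.0], [-0.093, 0.996, -0.0], [-0.0, -0.0, -1.0]]
wrist_force: [4.4, 0.6, 4.9]
opening: 0.0291
```

```bash
python3 -c "
from ctl import *
step(-.27,2.9,4,v1=-.03)"
```

```text
innov -0.0011 x [ 5.13e-02 -7.00e-02 -2.00e-04  3.40e-01  3.23e-02] sd [0.0014 0.007  0.0009 0.0055 0.0023]
t 19.267 th 0.0512 (n 2047) a_cmd -0.0454 a_meas -0.0454 Fw [3.7 0.1 5.2] op 0.0293
pred end of rows [ 0.02 -0.09] later [-0.166 -0.165] a [-0.038 -0.035 -0.034 -0.034] a_eq 0.113
[[0.8, [0.0, -0.001, -0.0], [0, 0, 0]], [0.8, [0.0, -0.0005, -0.0], [0, 0, 0]], [0.8, [0.0, -0.0, -0.0], [0, 0, 0]], [0.8, [0.0, -0.0, -0.0], [0, 0, 0]]]
```

Emit:
{"api": "carry_out", "payload": {"increments": [[0.8,[0,-0.001,0],[0,0,0]],[0.8,[0,-0.0005,0],[0,0,0]],[0.8,[0,0,0],[0,0,0]],[0.8,[0,0,0],[0,0,0]]]}}

```text
t: 19.6
tcp_pos: [0.491, -0.0532, 0.2645]
ee_rot: [[-0.996, -0.093, 0.001], [-0.093, 0.996, -0.0], [-0.001, -0.0, -1.0]]
wrist_force: [5.2, 0.5, 5.3]
opening: 0.0293
```

```bash
python3 -c "
from ctl import *
step(-.27,2.8,4,v1=-.03)"
```

```text
innov 0.0032 x [ 2.300e-02 -8.350e-02  2.000e-04  3.395e-01  3.240e-02] sd [0.0014 0.0071 0.0009 0.0055 0.0023]
t 19.650 th 0.0233 (n 2006) a_cmd -0.0346 a_meas -0.0341 Fw [3.8 0.3 6.2] op 0.0290
pred end of rows [-0.012 -0.099] later [-0.187 -0.142] a [-0.028 -0.025 -0.023 -0.022] a_eq 0.111
[[0.8, [0.0, -0.001, 0.0], [0, 0, 0]], [0.8, [0.0005, -0.0005, 0.0], [0, 0, 0]], [0.8, [-0.0, -0.0, 0.0], [0, 0, 0]], [0.8, [-0.0, -0.0005, 0.0], [0, 0, 0]]]
```

Emit:
{"api": "carry_out", "payload": {"increments": [[0.8,[0,-0.001,0],[0,0,0]],[0.8,[0.0005,-0.0005,0],[0,0,0]],[0.8,[0,0,0],[0,0,0]],[0.8,[0,-0.0005,0],[0,0,0]]]}}

```text
t: 19.98
tcp_pos: [0.4912, -0.0552, 0.2645]
ee_rot: [[-0.996, -0.093, -0.0], [-0.093, 0.996, -0.0], [0.0, -0.0, -1.0]]
wrist_force: [2.5, 0.3, 5.6]
opening: 0.0292
```

```bash
python3 -c "
from ctl import *
step(-.27,2.5,4,v1=-.03)"
```

```text
innov 0.0002 x [-1.180e-02 -9.740e-02  2.000e-04  3.394e-01  3.240e-02] sd [0.0014 0.0071 0.0008 0.0054 0.0023]
t 20.033 th -0.0117 (n 1955) a_cmd -0.0203 a_meas -0.0192 Fw [3.7 0.3 5.9] op 0.0292
pred end of rows [-0.052 -0.111] later [-0.221 -0.116] a [-0.015 -0.012 -0.009 -0.008] a_eq 0.111
[[0.8, [-0.0, -0.0005, 0.0], [0, 0, 0]], [0.8, [-0.0, -0.0005, 0.0], [0, 0, 0]], [0.8, [-0.0, -0.0005, 0.0], [0, 0, 0]], [0.8, [-0.0, -0.0005, 0.0], [0, 0, 0]]]
```

Emit:
{"api": "carry_out", "payload": {"increments": [[0.8,[0,-0.0005,0],[0,0,0]],[0.8,[0,-0.0005,0],[0,0,0]],[0.8,[0,-0.0005,0],[0,0,0]],[0.8,[0,-0.0005,0],[0,0,0]]]}}

```text
t: 20.37
tcp_pos: [0.4914, -0.0572, 0.2645]
ee_rot: [[-0.996, -0.093, 0.001], [-0.093, 0.996, -0.0], [-0.001, -0.0, -1.0]]
wrist_force: [3.8, -0.4, 5.8]
opening: 0.0292
```

```bash
python3 -c "
from ctl import *
step(-.27,2.4,4,v1=-.03)"
```

```text
innov -0.0011 x [-5.310e-02 -1.144e-01  1.000e-04  3.397e-01  3.240e-02] sd [0.0014 0.0072 0.0008 0.0052 0.0023]
t 20.417 th -0.0532 (n 1880) a_cmd -0.0059 a_meas -0.0048 Fw [ 3.5 -0.2  5.3] op 0.0289
pred end of rows [-0.098 -0.118] later [-0.237 -0.078] a [0.002 0.008 0.013 0.017] a_eq 0.112
[[0.8, [0.0, -0.001, 0.0], [0, 0, 0]], [0.8, [0.0, -0.001, 0.0], [0, 0, 0]], [0.8, [0.0005, -0.0005, 0.0], [0, 0, 0]], [0.8, [-0.0, -0.0005, 0.0], [0, 0, 0]]]
```

Emit:
{"api": "carry_out", "payload": {"increments": [[0.8,[0,-0.001,0],[0,0,0]],[0.8,[0,-0.001,0],[0,0,0]],[0.8,[0.0005,-0.0005,0],[0,0,0]],[0.8,[0,-0.0005,0],[0,0,0]]]}}

```text
t: 20.75
tcp_pos: [0.4917, -0.0602, 0.2645]
ee_rot: [[-0.996, -0.093, -0.0], [-0.093, 0.996, -0.0], [0.0, -0.0, -1.0]]
wrist_force: [3.7, 1.0, 4.8]
opening: 0.0288
```

```bash
python3 -c "
from ctl import *
step(-.27,2.3,4,v1=-.03)"
```

```text
innov 0.0006 x [-9.790e-02 -1.178e-01  2.000e-04  3.396e-01  3.240e-02] sd [0.0014 0.0073 0.0008 0.005  0.0023]
t 20.800 th -0.0979 (n 1800) a_cmd 0.0156 a_meas 0.0169 Fw [ 3.  -0.4  5.2] op 0.0294
pred end of rows [-0.143 -0.112] later [-0.248 -0.048] a [0.023 0.029 0.035 0.04 ] a_eq 0.111
[[0.8, [-0.0, -0.001, 0.0], [0, 0, 0]], [0.8, [-0.0, -0.001, -0.0], [0, 0, 0]], [0.8, [0.0, -0.0005, -0.0], [0, 0, 0]], [0.8, [0.0, -0.001, -0.0], [0, 0, 0]]]
```

Emit:
{"api": "carry_out", "payload": {"increments": [[0.8,[0,-0.001,0],[0,0,0]],[0.8,[0,-0.001,0],[0,0,0]],[0.8,[0,-0.0005,0],[0,0,0]],[0.8,[0,-0.001,0],[0,0,0]]]}}

```text
t: 21.13
tcp_pos: [0.492, -0.0636, 0.2644]
ee_rot: [[-0.996, -0.093, 0.001], [-0.093, 0.996, 0.0], [-0.001, 0.0, -1.0]]
wrist_force: [5.8, -0.2, 4.2]
opening: 0.0293
```

```bash
python3 -c "
from ctl import *
step(-.27,2.0,3,v1=-.03)"
```

```text
innov 0.0009 x [-1.420e-01 -1.101e-01  2.000e-04  3.393e-01  3.240e-02] sd [0.0014 0.0073 0.0009 0.0048 0.0023]
t 21.183 th -0.1420 (n 1712) a_cmd 0.0407 a_meas 0.0423 Fw [5.6 1.4 5.2] op 0.0293
pred end of rows [-0.174 -0.102] later [-0.26  -0.033] a [0.045 0.049 0.055] a_eq 0.111
[[0.8, [0.0, -0.0005, -0.0], [0, 0, 0]], [0.8, [0.0, -0.0005, -0.0], [0, 0, 0]], [0.8, [0.0005, -0.001, -0.0], [0, 0, 0]]]
```

Emit:
{"api": "carry_out", "payload": {"increments": [[0.8,[0,-0.0005,0],[0,0,0]],[0.8,[0,-0.0005,0],[0,0,0]],[0.8,[0.0005,-0.001,0],[0,0,0]]]}}

```text
t: 21.43
tcp_pos: [0.4922, -0.0656, 0.2643]
ee_rot: [[-0.996, -0.093, -0.0], [-0.093, 0.996, 0.0], [0.0, 0.0, -1.0]]
wrist_force: [2.4, 0.3, 4.3]
opening: 0.0293
```

```bash
python3 -c "
from ctl import *
step(-.27,1.7,3,v1=-.03)"
```

```text
innov -0.0013 x [-1.752e-01 -1.066e-01  1.000e-04  3.397e-01  3.240e-02] sd [0.0014 0.0073 0.0009 0.0046 0.0023]
t 21.483 th -0.1754 (n 1646) a_cmd 0.0551 a_meas 0.0568 Fw [4.2 0.3 5.2] op 0.0292
pred end of rows [-0.206 -0.093] later [-0.269 -0.03 ] a [0.061 0.068 0.075] a_eq 0.112
[[0.8, [-0.0, -0.001, -0.0], [0, 0, 0]], [0.8, [-0.0, -0.001, -0.0005], [0, 0, 0]], [0.8, [0.0, -0.0005, 0.0], [0, 0, 0]]]
```

Emit:
{"api": "carry_out", "payload": {"increments": [[0.8,[0,-0.001,0],[0,0,0]],[0.8,[0,-0.001,-0.0005],[0,0,0]],[0.8,[0,-0.0005,0],[0,0,0]]]}}

```text
t: 21.73
tcp_pos: [0.4925, -0.0684, 0.2641]
ee_rot: [[-0.996, -0.093, 0.001], [-0.093, 0.996, -0.0], [-0.001, -0.0, -1.0]]
wrist_force: [4.6, 0.4, 5.0]
opening: 0.0294
```

```bash
python3 -c "
from ctl import *
step(-.27,1.5,3,v1=-.03)"
```

```text
innov 0.0021 x [-2.037e-01 -8.720e-02  3.000e-04  3.391e-01  3.240e-02] sd [0.0014 0.0071 0.001  0.0044 0.0023]
t 21.783 th -0.2034 (n 1624) a_cmd 0.0730 a_meas 0.0753 Fw [4.2 1.1 5.9] op 0.0288
pred end of rows [-0.228 -0.07 ] later [-0.275 -0.033] a [0.077 0.082 0.088] a_eq 0.11
[[0.8, [0.0, -0.0005, 0.0], [0, 0, 0]], [0.8, [0.0, -0.0005, 0.0], [0, 0, 0]], [0.8, [0.0, -0.001, 0.0], [0, 0, 0]]]
```

Emit:
{"api": "carry_out", "payload": {"increments": [[0.8,[0,-0.0005,0],[0,0,0]],[0.8,[0,-0.0005,0],[0,0,0]],[0.8,[0,-0.001,0],[0,0,0]]]}}

```text
t: 22.03
tcp_pos: [0.4926, -0.0702, 0.2639]
ee_rot: [[-0.996, -0.093, 0.001], [-0.093, 0.996, 0.0], [-0.001, 0.0, -1.0]]
wrist_force: [5.6, -0.3, 4.5]
opening: 0.0293
```

```bash
python3 -c "
from ctl import *
step(-.272,1.3,3,v1=-.03)"
```

```text
innov 0.0018 x [-0.2262 -0.0669  0.0005  0.3386  0.0324] sd [0.0014 0.0071 0.0011 0.0043 0.0023]
t 22.083 th -0.2259 (n 1574) a_cmd 0.0874 a_meas 0.0894 Fw [6.1 0.6 5.3] op 0.0296
pred end of rows [-0.244 -0.049] later [-0.283 -0.033] a [0.089 0.092 0.096] a_eq 0.11
[[0.8, [0.0, -0.0, 0.0], [0, 0, 0]], [0.8, [0.0005, -0.0005, -0.0], [0, 0, 0]], [0.8, [-0.0, -0.0005, -0.0], [0, 0, 0]]]
```

Emit:
{"api": "carry_out", "payload": {"increments": [[0.8,[0,0,0],[0,0,0]],[0.8,[0.0005,-0.0005,0],[0,0,0]],[0.8,[0,-0.0005,0],[0,0,0]]]}}

```text
t: 22.33
tcp_pos: [0.4928, -0.0713, 0.2638]
ee_rot: [[-0.996, -0.093, -0.0], [-0.093, 0.996, -0.0], [0.0, -0.0, -1.0]]
wrist_force: [3.4, -0.2, 4.9]
opening: 0.0292
```

```bash
python3 -c "
from ctl import *
step(-.275,1.2,3,v1=-.03)"
```

```text
innov -0.0008 x [-0.2446 -0.0537  0.0004  0.3388  0.0324] sd [0.0014 0.007  0.0011 0.0042 0.0023]
t 22.383 th -0.2447 (n 1531) a_cmd 0.0946 a_meas 0.0966 Fw [2.7 0.3 6. ] op 0.0290
pred end of rows [-0.258 -0.034] later [-0.289 -0.033] a [0.1   0.105 0.108] a_eq 0.111
[[0.8, [-0.0, -0.0005, -0.0], [0, 0, 0]], [0.8, [-0.0, -0.001, -0.0], [0, 0, 0]], [0.8, [-0.0, -0.0005, -0.0005], [0, 0, 0]]]
```

Emit:
{"api": "carry_out", "payload": {"increments": [[0.8,[0,-0.0005,0],[0,0,0]],[0.8,[0,-0.001,0],[0,0,0]],[0.8,[0,-0.0005,-0.0005],[0,0,0]]]}}

```text
t: 22.63
tcp_pos: [0.4929, -0.0734, 0.2635]
ee_rot: [[-0.996, -0.093, 0.0], [-0.093, 0.996, -0.0], [-0.0, -0.0, -1.0]]
wrist_force: [4.0, 0.1, 7.1]
opening: 0.0295
```

```bash
python3 -c "
from ctl import *
step(-.28,1.0,3,v1=-.03)"
```

```text
innov 0.0024 x [-0.2561 -0.0273  0.0007  0.3384  0.0324] sd [0.0014 0.007  0.0012 0.0041 0.0023]
t 22.683 th -0.2558 (n 1560) a_cmd 0.1091 a_meas 0.1120 Fw [ 3.8 -0.5  5.7] op 0.0293
pred end of rows [-0.262 -0.019] later [-0.3   -0.032] a [0.104 0.101 0.1  ] a_eq 0.112
[[0.8, [-0.0, 0.001, 0.0005], [0, 0, 0]], [0.8, [-0.0, 0.0, -0.0], [0, 0, 0]], [0.8, [-0.0, 0.0, -0.0], [0, 0, 0]]]
```

Emit:
{"api": "carry_out", "payload": {"increments": [[0.8,[0,0.001,0.0005],[0,0,0]],[0.8,[0,0,0],[0,0,0]],[0.8,[0,0,0],[0,0,0]]]}}

```text
t: 22.93
tcp_pos: [0.4928, -0.0722, 0.2637]
ee_rot: [[-0.996, -0.093, -0.0], [-0.093, 0.996, 0.0], [0.0, 0.0, -1.0]]
wrist_force: [4.5, 0.1, 4.1]
opening: 0.0289
```

```bash
python3 -c "
from ctl import *
step(-.285,.7,3,v1=-.03)"
```

```text
innov -0.0009 x [-0.2631 -0.0213  0.0006  0.3385  0.0324] sd [0.0014 0.0069 0.0012 0.0041 0.0023]
t 22.983 th -0.2632 (n 1536) a_cmd 0.1018 a_meas 0.1027 Fw [4.1 0.4 5.7] op 0.0292
pred end of rows [-0.27  -0.029] later [-0.314 -0.032] a [0.099 0.098 0.098] a_eq 0.115
[[0.8, [-0.0, 0.0005, -0.0], [0, 0, 0]], [0.8, [-0.0, 0.0, -0.0], [0, 0, 0]], [0.8, [-0.0, 0.0, -0.0], [0, 0, 0]]]
```

Emit:
{"api": "carry_out", "payload": {"increments": [[0.8,[0,0.0005,0],[0,0,0]],[0.8,[0,0,0],[0,0,0]],[0.8,[0,0,0],[0,0,0]]]}}

```text
t: 23.23
tcp_pos: [0.4928, -0.0717, 0.2637]
ee_rot: [[-0.996, -0.093, -0.0], [-0.093, 0.996, -0.0], [0.0, 0.0, -1.0]]
wrist_force: [4.0, 0.5, 5.3]
opening: 0.0295
```

```bash
python3 -c "
from ctl import *
step(-.29,.6,4,v1=-.03)"
```

```text
innov -0.0004 x [-0.2707 -0.0301  0.0005  0.3385  0.0324] sd [0.0014 0.007  0.0013 0.0041 0.0023]
t 23.283 th -0.2707 (n 1514) a_cmd 0.0982 a_meas 0.0991 Fw [4.  0.7 4. ] op 0.0288
pred end of rows [-0.283 -0.029] later [-0.322 -0.032] a [0.104 0.107 0.109 0.11 ] a_eq 0.117
[[0.8, [-0.0, -0.001, -0.0], [0, 0, 0]], [0.8, [-0.0, -0.0005, -0.0], [0, 0, 0]], [0.8, [-0.0, 0.0, -0.0005], [0, 0, 0]], [0.8, [0.0, -0.0, 0.0], [0, 0, 0]]]
```

Emit:
{"api": "carry_out", "payload": {"increments": [[0.8,[0,-0.001,0],[0,0,0]],[0.8,[0,-0.0005,0],[0,0,0]],[0.8,[0,0,-0.0005],[0,0,0]],[0.8,[0,0,0],[0,0,0]]]}}

```text
t: 23.62
tcp_pos: [0.4929, -0.0734, 0.2636]
ee_rot: [[-0.996, -0.093, 0.001], [-0.093, 0.996, -0.0], [-0.001, -0.0, -1.0]]
wrist_force: [3.7, -0.4, 5.2]
opening: 0.0292
```

```bash
python3 -c "
from ctl import *
L=load(); look(L); rows(L,[L['a']]*3,3); L['x'][1]; save(L)"
```

```text
innov 0.0015 x [-0.2808 -0.0235  0.0007  0.3384  0.0324] sd [0.0014 0.0069 0.0013 0.0041 0.0023]
t 23.667 th -0.2807 (n 1523) a_cmd 0.1091 a_meas 0.1107 Fw [3.2 0.7 6. ] op 0.0297
[[0.8, [-0.0, 0.0, 0.0], [0, 0, 0]], [0.8, [-0.0, 0.0, 0.0], [0, 0, 0]], [0.8, [-0.0, 0.0, 0.0], [0, 0, 0]]]
```

```bash
python3 -c "
from ctl import *
L=load(); L['pend']=[]; L['x']=None; rows(L,list(np.linspace(L['a'],-.04,11)[1:]),10); save(L)"
```

```text
[[0.8, [-0.0, 0.002, 0.0005], [0, 0, 0]], [0.8, [-0.0005, 0.002, 0.0], [0, 0, 0]], [0.8, [-0.0, 0.002, 0.0005], [0, 0, 0]], [0.8, [-0.0005, 0.0025, -0.0], [0, 0, 0]], [0.8, [0.0, 0.002, -0.0], [0, 0, 0]], [0.8, [-0.0, 0.002, 0.0], [0, 0, 0]], [0.8, [-0.0005, 0.002, 0.0], [0, 0, 0]], [0.8, [-0.0, 0.002, 0.0], [0, 0, 0]], [0.8, [-0.0, 0.002, 0.0], [0, 0, 0]], [0.8, [-0.0005, 0.002, -0.0], [0, 0, 0]]]
```

Emit:
{"api": "carry_out", "payload": {"increments": [[0.8,[0,0.002,0.0005],[0,0,0]],[0.8,[-0.0005,0.002,0],[0,0,0]],[0.8,[0,0.002,0.0005],[0,0,0]],[0.8,[-0.0005,0.0025,0],[0,0,0]],[0.8,[0,0.002,0],[0,0,0]],[0.8,[0,0.002,0],[0,0,0]],[0.8,[-0.0005,0.002,0],[0,0,0]],[0.8,[0,0.002,0],[0,0,0]],[0.8,[0,0.002,0],[0,0,0]],[0.8,[-0.0005,0.002,0],[0,0,0]]]}}

```text
t: 24.5
tcp_pos: [0.4909, -0.0524, 0.2645]
ee_rot: [[-0.996, -0.093, 0.001], [-0.093, 0.996, 0.0], [-0.001, 0.0, -1.0]]
wrist_force: [6.0, 2.1, 4.3]
opening: 0.0293
```

```bash
python3 -c "
from ctl import *
L=load(); look(L); rows(L,list(np.linspace(L['a'],-.34,11)[1:]),10); save(L)"
```

```text
t 24.550 th -0.2809 (n 1529) a_cmd -0.0382 a_meas -0.0417 Fw [5.4 1.1 5.1] op 0.0294
[[0.8, [-0.0005, 0.004, -0.0005], [0, 0, 0]], [0.8, [-0.0, 0.0045, -0.0], [0, 0, 0]], [0.8, [-0.0005, 0.004, -0.0005], [0, 0, 0]], [0.8, [-0.0005, 0.004, -0.0005], [0, 0, 0]], [0.8, [-0.0005, 0.0045, -0.001], [0, 0, 0]], [0.8, [-0.0, 0.004, -0.001], [0, 0, 0]], [0.8, [-0.0005, 0.004, -0.001], [0, 0, 0]], [0.8, [-0.0005, 0.004, -0.001], [0, 0, 0]], [0.8, [-0.0005, 0.004, -0.001], [0, 0, 0]], [0.8, [-0.0, 0.004, -0.0015], [0, 0, 0]]]
```

Emit:
{"api": "carry_out", "payload": {"increments": [[0.8,[-0.0005,0.004,-0.0005],[0,0,0]],[0.8,[0,0.0045,0],[0,0,0]],[0.8,[-0.0005,0.004,-0.0005],[0,0,0]],[0.8,[-0.0005,0.004,-0.0005],[0,0,0]],[0.8,[-0.0005,0.0045,-0.001],[0,0,0]],[0.8,[0,0.004,-0.001],[0,0,0]],[0.8,[-0.0005,0.004,-0.001],[0,0,0]],[0.8,[-0.0005,0.004,-0.001],[0,0,0]],[0.8,[-0.0005,0.004,-0.001],[0,0,0]],[0.8,[0,0.004,-0.0015],[0,0,0]]]}}

```text
t: 25.38
tcp_pos: [0.4872, -0.011, 0.2566]
ee_rot: [[-0.996, -0.094, 0.0], [-0.094, 0.996, 0.001], [-0.0, 0.001, -1.0]]
wrist_force: [2.7, 1.8, 6.7]
opening: 0.0289
```

```bash
python3 -c "
from ctl import *
L=load(); look(L); save(L)"
```

```text
t 25.433 th -0.2803 (n 1556) a_cmd -0.3388 a_meas -0.3486 Fw [3.3 4.8 6.8] op 0.0291
```

Tray is on its rest and the lever is almost relaxed. Opening slowly, then straight up.

Emit:
{"api": "carry_out", "payload": {"increments": [[0.6,[0,0,0],[0,0,0]],[0.5,[0,0,0],[0,0,0]],[0.3,[0,0,0],[0,0,0]],[0.1,[0,0,0],[0,0,0]],[0,[0,0,0],[0,0,0]],[0,[0,0,0],[0,0,0]],[0,[0,0,0],[0,0,0]],[0,[0,0,0],[0,0,0]]]}}

```text
t: 26.1
tcp_pos: [0.4873, -0.0118, 0.2562]
ee_rot: [[-0.996, -0.093, -0.0], [-0.093, 0.996, -0.0], [0.0, -0.0, -1.0]]
wrist_force: [0.6, -0.3, 1.1]
opening: 0.0852
```

```bash
python3 -c "
from ctl import *
L=load(); look(L,name='r0.npz'); p=np.load('r0.npz')['p']
c=np.clip(p[120:340,190:390,::-1]*1.6,0,255).astype(np.uint8);cv2.imwrite('pics/r0.png',cv2.resize(c,None,fx=2.7,fy=2.7,interpolation=2))"
```

```text
t 26.150 th -0.2800 (n 1566) a_cmd -0.3388 a_meas -0.3373 Fw [-0.4  0.6 -0.3] op 0.0855
```

View pics/r0.png

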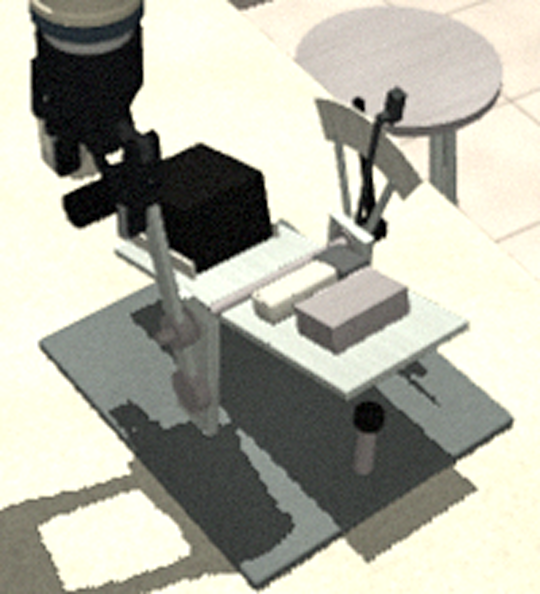

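The fingers are open (85 mm) on both sides of the roller and the tray is on its rest at -0.280. Raising the hand.

Emit:
{"api": "carry_out", "payload": {"increments": [[0,[0,0,0.01],[0,0,0]],[0,[0,0,0.02],[0,0,0]],[0,[0,0,0.03],[0,0,0]],[0,[0,0,0.03],[0,0,0]],[0,[0,0,0.02],[0,0,0]],[0,[0,0,0.01],[0,0,0]],[0,[0,0,0],[0,0,0]],[0,[0,0,0],[0,0,0]],[0,[0,0,0],[0,0,0]],[0,[0,0,0],[0,0,0]]]}}

```text
t: 26.98
tcp_pos: [0.4872, -0.0117, 0.3749]
ee_rot: [[-0.996, -0.093, -0.002], [-0.093, 0.996, 0.0], [0.002, 0.0, -1.0]]
wrist_force: [0.1, 0.0, -1.0]
opening: 0.0852
```

```bash
python3 -c "
from ctl import *
L=load(); look(L,name='r1.npz'); p=np.load('r1.npz')['p']
cv2.imwrite('pics/r1.png',p[:,:,::-1])
q,d=imaging.grab_frame('top'); cv2.imwrite('pics/r1t.png',q[:,:,::-1]); q0=np.load('top0.npz')['p'].astype(int)
p0=np.load('side0.npz')['p'].astype(int)
print('marker region diff',abs(p0[145:175,318:350]-p[145:175,318:350].astype(int)).mean())"
```

```text
t 27.033 th -0.2799 (n 1588) a_cmd -0.3388 a_meas -0.3381 Fw [ 0.4  0.1 -0.1] op 0.0851
marker region diff 9.911458333333334
```

View pics/r1.png

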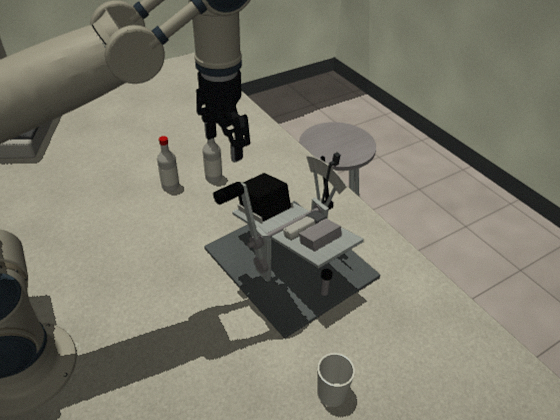

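```bash
python3 -c "
import numpy as np
g=lambda n:np.load(n)['p'].astype(int)[145:175,318:350]
print(abs(g('side0.npz')-g('side1.npz')).mean(),abs(g('side1.npz')-g('r1.npz')).mean(),abs(g('side3.npz')-g('r1.npz')).mean())
from bench import bot; bot.finish_job()"
```

```text
10.800694444444444 2.4635416666666665 2.754513888888889
the job is handed in; nothing more can be done
```

I raised the tray with the lever to the marker, held it there for about nine seconds, laid it back on its rest and let go. I handed the job in at t ≈ 27 s.

- **Marker:** Its angle read 0.09 to 0.105 rad depending on the method. The best joint fit was about 0.10. I aimed the hold at 0.09 to start, then raised the aim to about 0.097.
- **Hold:** From t ≈ 8.7 to 17.7 s the tray stayed between 0.091 and 0.099 rad at every camera reading, taken about every 0.3 to 0.4 s. From 12.45 to 17.35 s it was between 0.0956 and 0.0989. In the zoomed pictures the pointer tip lined up with the marker clip to within about half a pixel, or 0.01 rad.
- **Lowering:** The tray went down under control and met its rest at about 0.03 rad/s. I then moved the lever back near its starting angle before opening the fingers, and raised the hand about 12 cm clear.
- **Last checks:** The tray was at -0.280 rad, its starting rest. The wrist force was about zero and the gripper was open. In the last side picture the stand, bottles and cup looked as they did at the start.
- **A check that disagreed:** The marker area of the last picture differed from the very first one (mean 9.9 grey levels). Two pictures taken before the lever was ever moved differed by about the same amount (10.8), and later pictures matched to 2.5–2.8, so I put it down to the image and not to a moved marker.

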